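# Set up the drying rack and load the washed jars and brush

### The job

Get the drying rack ready and load it: first plug the two loose pegs fully home into the rack's two square sockets, then upend every white jar over a peg of its own so that it stands mouth down, square on the rack's deck, and rest the bottle brush by its handle in both notches at the back of the rack, lying level. The brush may be laid in before or after the jars; it may point either way. Leave the kettle and the jug where they are.

Things in the scene. Friction and masses are not known exactly. Their poses are not given: they have to be found in the camera images.
- rack: grey plastic drying rack, fixed: deck 150 (x) x 310 (y) x 30 high; origin: centre of its underside, x away from the robot. Front row at x = -35: socket_a (y = 105), moulded peg (y = 0), socket_b (y = -105). Back, x = 50: two uprights 12 thick at y = 45 and -45, each topped by an upward 90-degree V notch (bottom 64, cheek tops about 83 above the worktop); a bar laid in both lies along y
- socket_a (a point): the square socket in the rack's deck, 28.5 x 28.5, 22 deep with a closed floor, sides parallel to the rack's x and y; point at the centre of the mouth (30 above the worktop)
- socket_b (a point): the other square socket in the rack's deck, 28.5 x 28.5, 22 deep with a closed floor, sides parallel to the rack's x and y; point at the centre of the mouth (30 above the worktop)
- fixed_peg (a point): centre of the top of the peg that is moulded onto the rack, midway between the sockets: round flange dia 34 x 6 high on the deck, post 16 x 16, top 68 above the deck. A plugged-in peg stands just the same height, its origin 8 above the worktop
- saddles (a point): point midway between the two V notches, 75 above the worktop, where the handle's axis lies when the brush rests in both; its axes are the rack's
- peg_a: loose white drying peg, 90 tall, standing on its block plug. From below: plug 26 x 26 x 22 high, round flange dia 34 x 6 high, square post 16 x 16 x 62 high (sides parallel to the plug's; grip here). Origin: centre of the plug's underside; z up the post, x and y square to the sides. A quarter turn makes no difference
- peg_b: second loose white drying peg, 90 tall, standing on its block plug. From below: plug 26 x 26 x 22 high, round flange dia 34 x 6 high, square post 16 x 16 x 62 high (sides parallel to the plug's; grip here). Origin: centre of the plug's underside; z up the post, x and y square to the sides. A quarter turn makes no difference
- jar_a: square white plastic jar, 56 x 56 outside, 95 long, walls and bottom 3 thick, open at one end, 70 g or so; lies on one of its flat sides with the mouth facing roughly to the robot's left or right. Origin: on the axis at mid-length (47.5 from bottom and rim); z runs along the axis from the bottom to the mouth. May be absent
- jar_b: square white plastic jar, 56 x 56 outside, 95 long, walls and bottom 3 thick, open at one end, 70 g or so; lies on one of its flat sides with the mouth facing roughly to the robot's left or right. Origin: on the axis at mid-length (47.5 from bottom and rim); z runs along the axis from the bottom to the mouth. May be absent
- jar_c: square white plastic jar, 56 x 56 outside, 95 long, walls and bottom 3 thick, open at one end, 70 g or so; lies on one of its flat sides with the mouth facing roughly to the robot's left or right. Origin: on the axis at mid-length (47.5 from bottom and rim); z runs along the axis from the bottom to the mouth. May be absent
- jar_a_mouth (a point): centre of the mouth (rim plane) of jar_a, 47.5 from the jar's origin
- jar_b_mouth (a point): centre of the mouth (rim plane) of jar_b, 47.5 from the jar's origin
- jar_c_mouth (a point): centre of the mouth (rim plane) of jar_c, 47.5 from the jar's origin
- brush: bottle brush, 242 long, 60 g, lying level, axis 16 up. Round yellow handle dia 16 from x = -80 to 80; yellow end disc dia 32 x 12 at its tail, white bristle head dia 32 (behaves as a square 32 bar) from x = 85 to 150. Origin: on the axis, middle of the handle (grip here); x along the axis towards the bristles. Balances at about x = 13
- kettle: red enamel kettle with a black bow handle, dia 164, 180 high, a bystander; origin at the centre of its underside
- jug: clear plastic jug with a handle, dia 110, 130 high, a bystander; origin at the centre of its underside
Not all that is in view belongs to the job. What is shaped like the brush but purple or red is not meant.

How it is judged (in metres and radians):
On the way:
1. both loose pegs are plugged fully home in the two sockets ((horizontal distance between peg_a and socket_a below 0.004 m or horizontal distance between peg_a and socket_b below 0.004 m) and z of each of peg_a, peg_b in the frame of rack below 0.0108 m and angle between each of peg_a, peg_b's own z axis and vertical below 0.07 rad and (horizontal distance between peg_b and socket_a below 0.004 m or horizontal distance between peg_b and socket_b below 0.004 m)), for 0.2 s.
At the end, for the whole second after the job is handed in: Both pegs in sockets (4 mm centred, 2.8 mm of home, 4 deg upright); each present jar mouth down (4.5 deg) over a peg (18 mm), rim within 4 mm of the deck; brush handle in both notches (5 mm across, 33 along, 4 high, 3.4 deg); all at rest; kettle and jug within 30 mm of their places (all of step 1 and (horizontal distance between jar_a_mouth and fixed_peg below 0.018 m or horizontal distance between jar_a_mouth and peg_a below 0.018 m or horizontal distance between jar_a_mouth and peg_b below 0.018 m) and angle between each of jar_a, jar_b, jar_c's own z axis and vertical above 3.06 rad and z of jar_a_mouth in the frame of rack between 0.026 and 0.034 m and linear speed of each of jar_a, jar_b, jar_c, brush below 0.02 m/s and (horizontal distance between jar_b_mouth and fixed_peg below 0.018 m or horizontal distance between jar_b_mouth and peg_a below 0.018 m or horizontal distance between jar_b_mouth and peg_b below 0.018 m) and z of jar_b_mouth in the frame of rack between 0.026 and 0.034 m and (horizontal distance between jar_c_mouth and fixed_peg below 0.018 m or horizontal distance between jar_c_mouth and peg_a below 0.018 m or horizontal distance between jar_c_mouth and peg_b below 0.018 m) and z of jar_c_mouth in the frame of rack between 0.026 and 0.034 m and angle between the x axis of brush and the y axis of rack, either way round below 0.06 rad and x of brush in the frame of saddles between -0.005 and 0.005 m and y of brush in the frame of saddles between -0.033 and 0.033 m and z of brush in the frame of saddles between -0.004 and 0.004 m); the robot touches nothing.
It fails at once if the kettle is pushed more than 30 mm from its place (distance of kettle from where it was at the start of the episode above 0.03 m).
It fails at once if the jug is pushed more than 30 mm from its place (distance of jug from where it was at the start of the episode above 0.03 m).
Of jar_a, jar_b, jar_c only 2 to 3 are there at a start; the rules pass over those that are not, and their reading is None.
At some moment in a run one of jar_a, jar_b, jar_c, brush may be knocked a few centimetres aside while the robot is not near it.
It also fails if it takes over 210 s, if anything falls off the work surface, if the arm or the gripper's body presses on something with over 40 N, if the wrist force passes 120 N, or if a joint passes its speed limit or range.

### The arm

A 6-joint arm with a two-finger parallel gripper is mounted at the origin on the work surface. World frame = base frame: x ahead of the robot, y to its left, z up, the work surface at z = 0. Lengths are in m, angles in degrees, forces in N, time in s.
With the tool pointing down it reaches from about 0.4 to 0.825 m from the base axis. Payload 7 kg.
Tool frame: the origin (TCP) lies at the centre of the arm's flange, where the gripper is bolted on; the fingertips stand 178 mm ahead of it and the grasp point (between the pads) lies 159 mm ahead of it; z points along the fingers, y is the line along which they close (so a half turn about z gives the same grasp; the last joint's range is limited). The gripper opens to 88 mm and grips with 3 to 60 N. Pads are 19 mm wide; open, the fingers measure 130 mm over their backs; the gripper's body (78 mm by 193 mm) begins 47 mm behind the grasp point.
Start: joints at [89.788, 20.546, 0.682, 0, -70.136, -16.507], TCP at [0.194, 0.646, 0.405] pointing down, gripper open.
Joint ranges: [-176.03, 176.03], [-82.01, 121.73], [-58.28, 71.71], [-173.87, 95.51], [-174.79, -0.11], [-173.66, 173.66]. Speed limits (degrees/s): [136.94, 136.94, 172.46, 180, 180, 180].

### API

Orientations are given as [roll, pitch, yaw] about the fixed x, y, z axes, in that order (R = Rz(yaw) Ry(pitch) Rx(roll)).
In Python, from plant import telemetry, snapshot, workorder, nets gives the robot as it stands.
- The arm moves only by the shell command python3 -m creep 'ROWS'. ROWS is JSON, a list that holds one entry, the list of rows, each a list of 5 numbers: the shift along the tool's x, y, z normalised to -1 to 1, where 1 is 0.2 m, then the turn about the tool's z normalised to -1 to 1, where 1 is pi/2 rad, then the opening, from 0 (shut) to 1 (fully open). In form: [[[x, y, z, spin, hand], ...]]. A call has 1 to 8 rows; each row shifts and turns the commanded pose from where the row before left it, along the tool's axes as they then stand; what a row does not reach is not made up. A row lasts 1/12 s, in which the tool goes at most 41.7 mm and 7.16 degrees, less where a joint would pass 70% of its speed; a pose out of reach is approached as far as the arm can. A call with a number of a shift or a turn outside -1 to 1 is refused whole. A call with a gripper value outside its range is refused whole. The fingers move at their own pace and stop on an object; the grip force is fixed at half the most. Time passes only in rows, so rows that do not move let the fingers close. It gives the time, the measured TCP pose, the force, the opening and the grip force at its end, in the units of the state.
- telemetry.get_obs(): the state, without advancing time (a new reading comes with each control period).
- snapshot(name): name is "scene" or "top" or "wrist"; returns a dict with "frame" (384x512x3 uint8, red, green, blue), "fx", "fy", "cx", "cy" (pixels), "rvec" (rotation vector, rad) and "tvec" (3), from world to camera coordinates, as OpenCV has them; the wrist camera has in their place "mount" (4x4, takes a point from camera to tool coordinates, whose origin is the TCP and whose axes are the flange's). Camera axes: x right, y down, z forward; pixel columns grow to the right and rows downward; lengths in m; the calibration is good to about 2 mm. A picture is of the moment at which its call begins: read the wrist's pose just before it. There is no depth.
- workorder.close_job(): hands the job in; it is judged then, once.
Trained networks look in a picture, given as the dict that the camera call returned (one of the last four; its "shot" number tells which), for a name from the list of things; names that differ only in an ending like _2 or _b are one class to them, and where a whole thing is asked for, a point or a joint stands for the part that bears it (a point fixed in the world has none). Each returns a list of dicts, best first, with "confidence" (0 to 1); they miss things now and then, are a little off and sometimes report something else, mostly with a low value. They report only what shows in the picture. A call takes as long as a camera call. They do not tell look-alikes from the thing itself.
- nets.find_in(picture, query): "uv" ([column, row] in pixels, amid what is visible of it).
- nets.masks_of(picture, query): "region" (384x512 bool, what is visible of it) and "uv" ([column, row] in pixels, amid what is visible of it).
- nets.landmark_of(picture, query): "uv" ([column, row] in pixels: a listed point, or the origin of a listed thing).
The state is a dict: "clock": time; "joint_pos": joint angles; "qvel": joint speeds; "tau": joint torques, N m; "tool_pos": TCP position; "orientation": TCP orientation; "force": force on the tool from outside, world axes, zero at the start; "moment": the same for the moment, N m; "opening": finger opening in m; "gripper_force": force on a finger pad.
Only numpy, scipy, OpenCV 4.12 (cv2) and the standard library are available. Lean on these libraries where they do the work, as an engineer would, in place of code of your own. Each camera call takes 0.05 s, during which the arm holds its last target. There are 200 camera calls.

## Working session

There is one attempt and no reset: what is moved stays moved. The work goes in short steps, Python scripts to look and compute and a shell command to move; the robot and the scene stay as the last step left them, time stands still between calls to the robot, and variables do not carry over. Pictures are saved under pics/ and viewed, at most 14 in all, crops included, and the job is handed in when it is done.

```bash
ls; mkdir -p pics; python3 - <<'E'
from plant import telemetry, snapshot, nets
import cv2
o=telemetry.get_obs(); print({k:o[k] for k in('clock','tool_pos','orientation','opening','force')})
for n in('scene','top'):
    s=snapshot(n); cv2.imwrite(f'pics/{n}0.png',cv2.cvtColor(s['frame'],cv2.COLOR_RGB2BGR))
    print(n,s['fx'],s['cx'],s['cy'],s['rvec'],s['tvec'])
    for q in('rack','socket_a','fixed_peg','saddles','peg_a','jar_a','jar_a_mouth','brush','kettle','jug'):
        print(q,[([int(v) for v in d['uv']],round(d['confidence'],2)) for d in nets.landmark_of(s,q)])
E
```

```text
pics
{'clock': 0.0, 'tool_pos': array([0.19408718, 0.64629944, 0.40369137]), 'orientation': array([ 1.79903869e+02, -5.84126390e-03, -1.67244970e+01]), 'opening': 0.0873269945994937, 'force': array([-0.18909093,  0.36606027,  0.17058122])}
scene 357.706762450452 257.05348652941655 189.2722989121386 [ 1.75152491  1.55945036 -0.79669524] [-0.09729025 -0.17864732  1.48755442]
rack [([297, 243], 0.7), ([421, 224], 0.59), ([125, 225], 0.44)]
socket_a [([334, 232], 0.64), ([264, 230], 0.6), ([150, 254], 0.45)]
fixed_peg [([302, 215], 0.6)]
saddles [([298, 242], 0.72), ([419, 226], 0.68)]
peg_a [([375, 227], 0.71), ([359, 206], 0.55)]
jar_a [([163, 252], 0.7)]
jar_a_mouth []
brush [([199, 202], 0.81), ([290, 204], 0.79), ([336, 163], 0.61)]
kettle [([81, 279], 0.81), ([111, 225], 0.65)]
jug [([419, 225], 0.62)]
top 382.29590805786 250.65949109981116 191.06218772231847 [ 2.11900609 -2.17642299  0.14440764] [0.07017957 0.42966906 1.19712147]
rack [([218, 139], 0.9)]
socket_a [([251, 155], 0.93), ([182, 146], 0.84), ([156, 191], 0.15)]
fixed_peg [([217, 143], 0.59)]
saddles [([221, 117], 0.73), ([394, 124], 0.39)]
peg_a [([158, 188], 0.63), ([145, 162], 0.42), ([393, 124], 0.31)]
jar_a [([376, 176], 0.68), ([334, 137], 0.57), ([159, 187], 0.29)]
jar_a_mouth []
brush [([306, 207], 0.88), ([216, 193], 0.74), ([158, 262], 0.68)]
kettle [([392, 125], 0.97)]
jug [([101, 158], 0.73), ([156, 188], 0.6)]
```

View pics/top0.png

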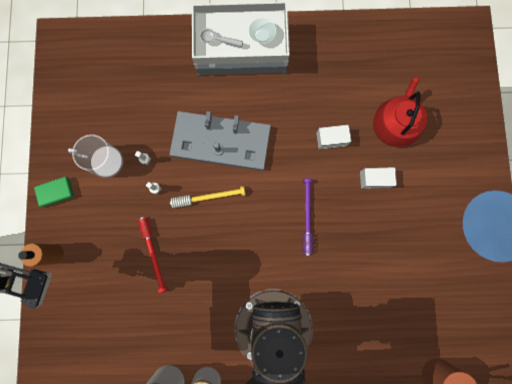

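View pics/scene0.png

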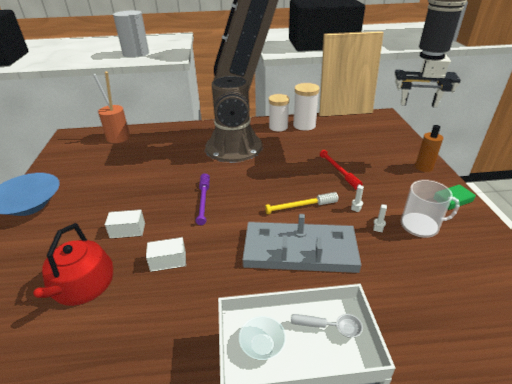

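Top view: yellow/white brush at (210,197), with look-alikes purple (308,216) and red (152,255). The loose pegs are at (144,158) and (153,188) and the rack at (220,140). There are two jars, at (335,137) and (378,178). The kettle is at (400,122), the jug at (100,157). I choose the yellow brush.

```bash
cat > h.py <<'E'
import numpy as np, cv2
from scipy.spatial.transform import Rotation as R
from plant import telemetry, snapshot, nets
def obs(): return telemetry.get_obs()
def cam(s, o=None):
    "-> Rwc, camera centre in world"
    if 'mount' in s:
        T=np.eye(4); T[:3,:3]=R.from_euler('xyz',o['orientation'],degrees=True).as_matrix(); T[:3,3]=o['tool_pos']
        T=T@np.array(s['mount']); return T[:3,:3],T[:3,3]
    Rm=cv2.Rodrigues(np.array(s['rvec'],float))[0]; return Rm.T,-Rm.T@np.array(s['tvec'])
def px2w(s,uv,z,o=None):
    Rw,c=cam(s,o); d=Rw@np.array([(uv[0]-s['cx'])/s['fx'],(uv[1]-s['cy'])/s['fy'],1]); return c+d*(z-c[2])/d[2]
def w2px(s,p,o=None):
    Rw,c=cam(s,o); q=Rw.T@(np.array(p)-c); return np.array([s['cx']+s['fx']*q[0]/q[2],s['cy']+s['fy']*q[1]/q[2]])
def save(s,name,box=None,k=1):
    f=s['frame'][...,::-1]
    if box: f=f[box[1]:box[3],box[0]:box[2]]
    cv2.imwrite('pics/'+name,cv2.resize(f,None,fx=k,fy=k,interpolation=cv2.INTER_CUBIC))
def topos(p,yaw=None,o=None):
    "grasp-point world xy(z) target -> shifts in tool axes in row units"
    o=o or obs(); Rm=R.from_euler('xyz',o['orientation'],degrees=True).as_matrix()
    g=o['tool_pos']+Rm[:,2]*.159
    return np.round(Rm.T@(np.array(p)-g)/.2,3)
def shots(n): o=obs(); return snapshot(n),o
E
python3 - <<'E'
from h import *
s=snapshot('top')
for n,uv,z in[('jar1',(335,134),.056),('jar2',(378,176),.056),('brushtail',(245,190),.016),('brushhead',(174,201),.016),('socketA',(187,146),.03),('socketB',(249,155),.03),('pega',(141,155),.09),('pegb',(151,186),.09),('fixedpeg',(217,143),.098),('kettle',(392,125),0),('jug',(106,161),0),('rackcorner',(176,113),.03),('corner2',(270,128),.03),('c3',(265,169),.03),('c4',(170,153),.03)]:
    print(n,px2w(s,uv,z).round(3))
save(s,'jars_top.png',(300,90,440,210),5)
E
```

```text
jar1 [ 0.605 -0.216  0.056]
jar2 [ 0.465 -0.344  0.056]
brushtail [0.437 0.077 0.016]
brushhead [0.408 0.308 0.016]
socketA [0.586 0.263 0.03 ]
socketB [0.55  0.061 0.03 ]
pega [0.545 0.395 0.09 ]
pegb [0.447 0.363 0.09 ]
fixedpeg [0.574 0.158 0.098]
kettle [ 0.647 -0.422  0.   ]
jug [0.55  0.538 0.   ]
rackcorner [0.699 0.299 0.03 ]
corner2 [ 0.639 -0.01   0.03 ]
c3 [0.502 0.01  0.03 ]
c4 [0.564 0.318 0.03 ]
```

View pics/jars_top.png

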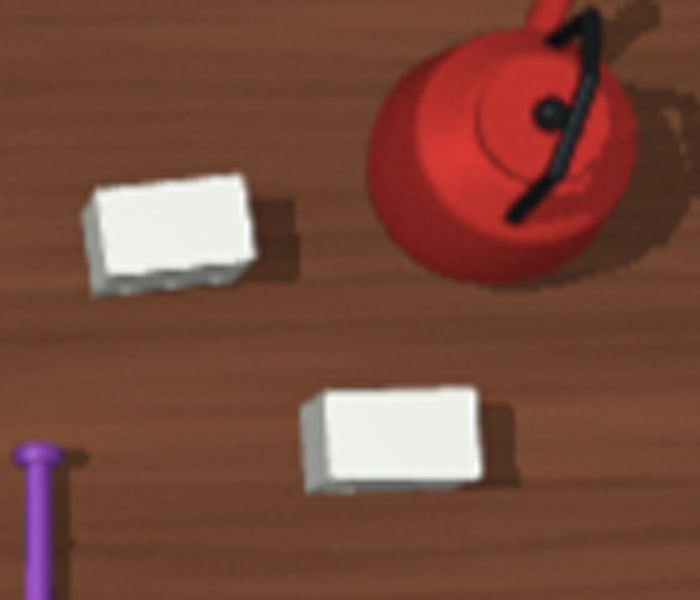

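Both jars show their closed grey end on the left (+y), so the mouths appear to face -y; I'll confirm with the wrist camera. First I'll look closely at the pegs and the rack.

```bash
python3 - <<'E'
from h import *
print(topos((.50,.33,.24)), snapshot('wrist')['mount'])
E
```

```text
[1.92  1.076 0.028] [[ 2.94856741e-04 -9.53804352e-01 -3.00428312e-01  8.26555022e-02]
 [ 9.99999048e-01  6.86101920e-04 -1.19679312e-03  3.10330295e-04]
 [ 1.34763093e-03 -3.00427673e-01  9.53803647e-01  1.95412138e-02]
 [ 0.00000000e+00  0.00000000e+00  0.00000000e+00  1.00000000e+00]]
```

```bash
python3 -m creep '[[[0.175,0.098,0,0,1],[0.175,0.098,0,0,1],[0.175,0.098,0,0,1],[0.175,0.098,0,0,1],[0.175,0.098,0,0,1],[0.175,0.098,0,0,1],[0.175,0.098,0,0,1],[0.175,0.098,0,0,1]]]'
python3 -m creep '[[[0.175,0.098,0,0.03,1],[0.175,0.098,0,0.03,1],[0.175,0.098,0,0.02,1],[0,0,0,0,1],[0,0,0,0,1]]]'
python3 - <<'E'
from h import *
s,o=shots('wrist'); print(o['tool_pos'],o['orientation'])
save(s,'w1.png')
for q in('socket_a','fixed_peg','peg_a','brush'):
    print(q,[([round(float(v),1) for v in d['uv']],round(d['confidence'],2)) for d in nets.landmark_of(s,q)])
E
```

```text
clock: 1.87
tool_pos: [0.4182, 0.4141, 0.405]
orientation: [-180.0, -0.0, -16.7]
force: [0.5, 0.2, 0.3]
opening: 0.0879
gripper_force: 0.0
clock: 2.28
tool_pos: [0.4979, 0.3235, 0.4047]
orientation: [180.0, -0.0, -24.1]
force: [-0.5, 0.0, -0.6]
opening: 0.0876
gripper_force: 0.0
[0.49791345 0.32350683 0.40467209] [ 1.79999011e+02 -2.79058450e-03 -2.41371466e+01]
socket_a [([458.7, 20.8], 0.83), ([271.7, 73.6], 0.64)]
fixed_peg [([390.1, 39.1], 0.83)]
peg_a [([238.9, 202.2], 0.86), ([181.8, 152.0], 0.76)]
brush [([387.7, 168.7], 0.74)]
```

View pics/w1.png

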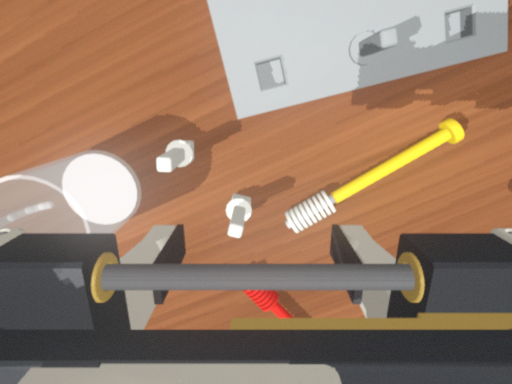

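The wrist view shows the jug at (90,190), pegs based at (180,152) and (239,208), sockets at (271,74) and (459,23), and the moulded peg at (375,43). The brush's bristles are at (310,212) and its tail at (452,131). I'll zoom in on the pegs and the near socket.

```bash
python3 - <<'E'
from h import *
s,o=shots('wrist'); save(s,'w1z.png',(150,45,310,245),3)
for n,uv,z in[('pA base',(238.9,202.2),0),('pA top',(236.5,231),.09),('pB base',(181.8,152),0),('pB top',(165,163),.09),('sockA',(271.7,73.6),.03),('sockB',(458.7,22),.03),('fix',(390,39),.098),('tail',(452,131),.016),('head',(289,225),.016),('brush',(387.7,168.7),.016)]: print(n,px2w(s,uv,z,o).round(4))
E
```

```text
pA base [0.452  0.3745 0.    ]
pA top [0.45   0.3723 0.09  ]
pB base [0.5475 0.4142 0.    ]
pB top [0.55   0.4072 0.09  ]
sockA [0.5876 0.2685 0.03  ]
sockB [0.5539 0.0629 0.03  ]
fix [0.5685 0.1657 0.098 ]
tail [0.4356 0.0874 0.016 ]
head [0.3986 0.3218 0.016 ]
brush [0.4211 0.1745 0.016 ]
```

View pics/w1z.png

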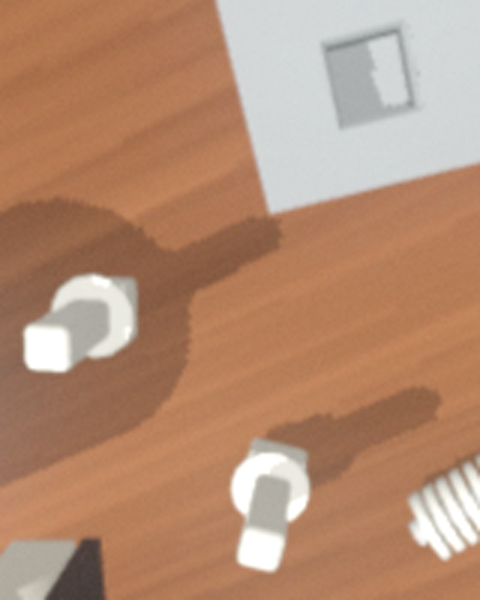

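```bash
python3 -m creep '[[[0,0,0,0.072,1],[0,0,0,0.072,1],[0,0,0,0,1],[0,0,0,0,1]]]'
python3 - <<'E'
from h import *
print(obs()['orientation'],obs()['joint_pos'].round(1),topos((.451,.3735,.15)))
E
```

```text
clock: 2.92
tool_pos: [0.4962, 0.3261, 0.4047]
orientation: [-180.0, 0.0, -36.6]
force: [0.6, -0.0, 0.7]
opening: 0.0874
gripper_force: 0.0
[-1.79996830e+02  8.84027274e-04 -3.66054720e+01] [ 52.2  13.  -10.   -0.  -67.1   1.2] [-0.323 -0.055  0.478]
```

```bash
python3 -m creep '[[[-0.16,-0.027,0.1,0,1],[-0.16,-0.027,0.14,0,1],[0,0,0.16,0,1],[0,0,0.078,0,1],[0,0,0,0,1],[0,0,0,0,1]]]'
python3 - <<'E'
from h import *
s,o=shots('wrist'); print(s['fx'],w2px(s,o['tool_pos']-[0,0,.159],o)); save(s,'w2.png')
print(topos((.451,.3735,.075)))
for q in('socket_a','peg_a'):
    for d in nets.landmark_of(s,q): print(q,d['uv'],d['confidence'],px2w(s,d['uv'],.03 if q[0]=='s' else 0,o))
E
```

```text
clock: 3.42
tool_pos: [0.4524, 0.3722, 0.3096]
orientation: [179.9, -0.0, -36.7]
force: [-0.6, 0.7, 0.3]
opening: 0.0874
gripper_force: 0.0
291.39843346008405 [257.16643662 256.28859078]
[-0.012  0.002  0.384]
peg_a [257.8, 177.6] 0.88 [0.45412158 0.37003245 0.        ]
peg_a [168.5, 121.1] 0.78 [0.55176428 0.40572934 0.        ]
```

View pics/w2.png

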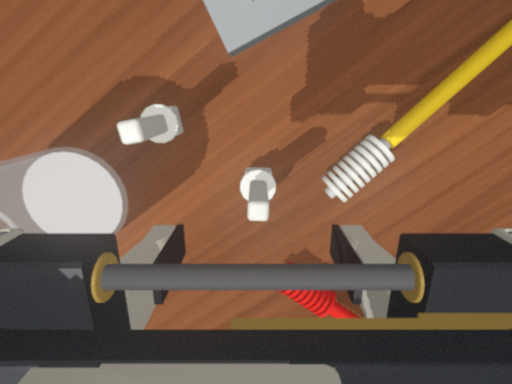

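```bash
python3 - <<'E'
from h import *
s,o=shots('wrist'); t=px2w(s,(258.5,209.5),.09,o); t2=px2w(s,(258,187),.028,o); t3=px2w(s,(135,131.5),.09,o)
print(t,t2,t3, topos((t[0],t[1],.075)))
E
```

```text
[0.45490316 0.37090211 0.09      ] [0.45376745 0.37232909 0.028     ] [0.55162658 0.40449859 0.09      ] [0.011 0.003 0.388]
```

```bash
python3 -m creep '[[[0.009,0.003,0.15,0,1],[0,0,0.15,0,1],[0,0,0.088,0,1],[0,0,0,0,1],[0,0,0,0,0],[0,0,0,0,0],[0,0,0,0,0],[0,0,0,0,0]]]'
python3 -m creep '[[[0,0,0,0,0],[0,0,0,0,0],[0,0,0,0,0],[0,0,-0.1,0,0],[0,0,-0.15,0,0],[0,0,-0.1,0,0],[0,0,0,0,0],[0,0,0,0,0]]]'
python3 - <<'E'
from h import *
o=obs()
print(topos((.5876,.2685,.16)))
E
```

```text
clock: 4.28
tool_pos: [0.454, 0.3707, 0.234]
orientation: [-179.8, 0.0, -36.9]
force: [-0.2, 0.5, -0.7]
opening: 0.0664
gripper_force: 0.0
clock: 4.95
tool_pos: [0.4538, 0.3705, 0.3037]
orientation: [-179.8, 0.0, -36.9]
force: [-0.3, 0.6, -0.2]
opening: 0.0132
gripper_force: 0.0
[ 0.841  0.009 -0.077]
```

The fingers are slower than I allowed for and the lift came before they closed. I'll reopen, go back down and give them time.

```bash
python3 -m creep '[[[0,0,0,0,0.5],[0,0,0,0,0.5],[0,0,0,0,0.5],[0,0,0,0,0.5],[0,0,0,0,0.5]]]'
python3 - <<'E'
from h import *
s,o=shots('wrist')
for d in nets.landmark_of(s,'peg_a'): print(d['uv'],d['confidence'],px2w(s,d['uv'],0,o))
E
python3 -m creep '[[[0,0,0.15,0,0.5],[0,0,0.15,0,0.5],[0,0,0.05,0,0.5],[0,0,0,0,0.2],[0,0,0,0,0],[0,0,0,0,0],[0,0,0,0,0],[0,0,0,0,0]]]'
python3 -m creep '[[[0,0,0,0,0],[0,0,0,0,0],[0,0,0,0,0]]]'
```

```text
clock: 5.37
tool_pos: [0.4536, 0.3702, 0.3016]
orientation: [179.9, -0.0, -36.9]
force: [-0.4, -0.0, 0.0]
opening: 0.0404
gripper_force: 0.0
[256.1, 182.2] 0.78 [0.45426484 0.37121402 0.        ]
clock: 6.13
tool_pos: [0.454, 0.3706, 0.2337]
orientation: [-179.9, 0.0, -36.9]
force: [-0.0, 0.5, 0.2]
opening: 0.016
gripper_force: 1.0
clock: 6.38
tool_pos: [0.4539, 0.3708, 0.2336]
orientation: [-179.9, -0.0, -36.8]
force: [-1.9, 0.3, 7.1]
opening: 0.0161
gripper_force: 30.0
```

```bash
python3 -m creep '[[[0,0,-0.15,0,0],[0,0,-0.15,-0.075,0],[0,0,0,-0.075,0],[0,0,0,-0.075,0],[0,0,0,-0.075,0],[0,0,0,0,0]]]'
python3 - <<'E'
from h import *
s,o=shots('wrist')
for d in nets.landmark_of(s,'socket_a'): print(d['uv'],d['confidence'],px2w(s,d['uv'],.03,o))
for d in nets.landmark_of(s,'fixed_peg'): print(d['uv'],d['confidence'],px2w(s,d['uv'],.098,o))
print(o['orientation'],topos((.58,.23,.135)))
E
```

```text
clock: 6.88
tool_pos: [0.4536, 0.3701, 0.2927]
orientation: [-180.0, -0.0, -9.6]
force: [-0.1, 0.0, -1.0]
opening: 0.0162
gripper_force: 30.0
[-1.79967752e+02 -7.06095881e-03 -9.57346177e+00] [ 0.745  0.579 -0.009]
```

```bash
python3 -m creep '[[[0.145,0.1,0,0,0],[0.145,0.1,0,0,0],[0.145,0.1,0,0,0],[0.145,0.1,0,0,0],[0,0,0,0,0],[0,0,0,0,0]]]'
python3 - <<'E'
from h import *
s,o=shots('wrist'); print(o['tool_pos'],o['orientation'])
for q,z in(('socket_a',.03),('fixed_peg',.098),('peg_a',.06),('saddles',.075)):
  for d in nets.landmark_of(s,q): print(q,d['uv'],round(d['confidence'],2),px2w(s,d['uv'],z,o))
save(s,'w3.png',(130,30,390,290),3); 
E
```

```text
clock: 7.53
tool_pos: [0.5553, 0.2699, 0.2917]
orientation: [180.0, 0.0, -10.2]
force: [-1.0, -0.2, -0.7]
opening: 0.0157
gripper_force: 30.0
[0.55528488 0.2699315  0.29169992] [ 1.79958609e+02  2.88575007e-02 -1.02296130e+01]
socket_a [506.8, 156.0] 0.62 [0.55200079 0.05682869 0.03      ]
socket_a [256.7, 154.9] 0.58 [0.59021399 0.26380578 0.03      ]
fixed_peg [424.4, 178.0] 0.59 [0.57054734 0.16160287 0.098     ]
peg_a [125.1, 209.3] 0.79 [0.57182184 0.37156724 0.06      ]
peg_a [257.6, 207.6] 0.77 [0.55488908 0.26940167 0.06      ]
saddles [428.8, 32.8] 0.68 [0.65414039 0.14596694 0.075     ]
```

View pics/w3.png

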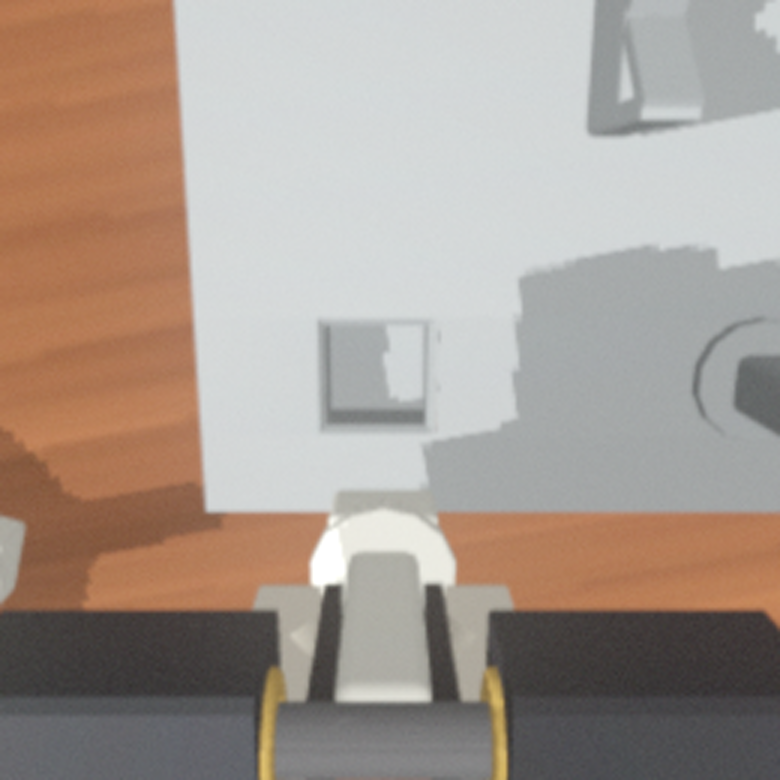

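```bash
python3 - <<'E'
from h import *
s,o=shots('wrist')
Rm=R.from_euler('xyz',o['orientation'],degrees=True).as_matrix()
for n,uv,z in(('sock',(255.7,155.3),.03),('sock inner',(255.9,155.6),.03),('plugfront',(258.5,193.5),.08),('flangefront',(257.5,200),.086)):
    p=px2w(s,uv,z,o); print(n,p.round(4),(Rm.T@(p-o['tool_pos'])).round(4))
E
```

```text
sock [0.5884 0.2675 0.03  ] [ 0.0351 -0.0012  0.2623]
sock inner [0.5881 0.2674 0.03  ] [ 0.0349 -0.001   0.2623]
plugfront [0.5711 0.2682 0.08  ] [0.0179 0.0011 0.2123]
flangefront [0.5686 0.2694 0.086 ] [0.0153 0.0004 0.2063]
```

```bash
python3 -m creep '[[[0.1,-0.004,0,0,0],[0.085,-0.003,0,0,0],[0,0,0.08,0,0],[0,0,0.06,0,0],[0,0,0.02,0,0],[0,0,0,0,0]]]'
python3 -m creep '[[[0,0,0.02,0,0],[0,0,0.02,0,0],[0,0,0.02,0,0],[0,0,0,0,0],[0,0,0,0,0]]]'
```

```text
clock: 8.33
tool_pos: [0.591, 0.2673, 0.2618]
orientation: [-180.0, -0.1, -9.8]
force: [-0.3, -2.0, 11.4]
opening: 0.0162
gripper_force: 30.0
clock: 8.75
tool_pos: [0.5931, 0.2668, 0.2556]
orientation: [-179.8, -0.6, -9.7]
force: [0.1, -10.7, 38.7]
opening: 0.0156
gripper_force: 30.0
```

```bash
python3 -m creep '[[[0,0,-0.06,0,0],[0,0,-0.06,0,0],[0,0,0,0,0],[0,0,0,0,0]]]'
python3 - <<'E'
from h import *
s,o=shots('wrist'); print(o['tool_pos'],o['orientation'])
save(s,'w4.png',(156,110,356,290),4)
E
```

```text
clock: 9.08
tool_pos: [0.5905, 0.2671, 0.2724]
orientation: [-180.0, -0.0, -9.8]
force: [0.6, 0.2, -1.1]
opening: 0.0161
gripper_force: 30.0
[0.59046239 0.26706476 0.27236256] [-1.79958626e+02 -6.17774089e-03 -9.84966152e+00]
```

View pics/w4.png

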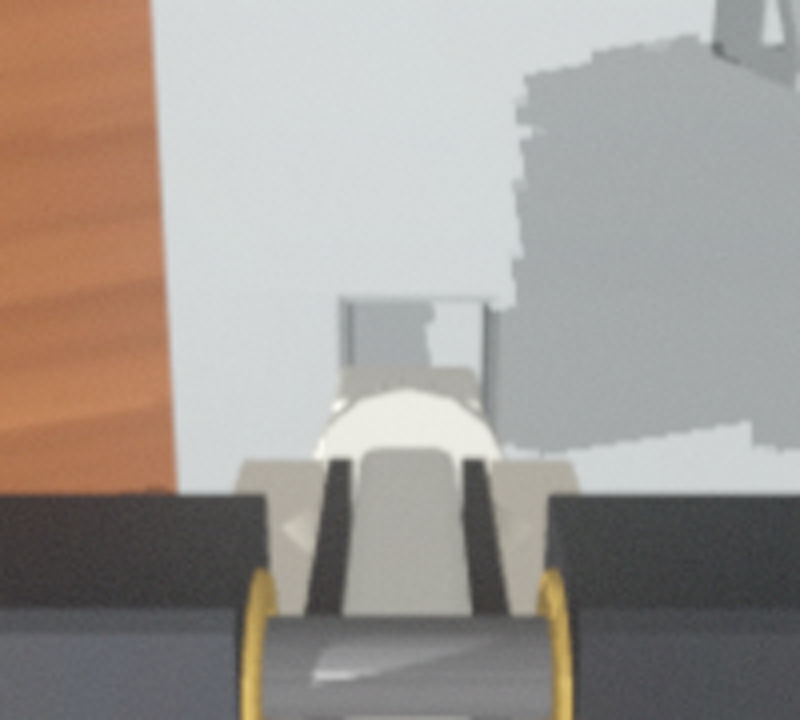

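```bash
python3 - <<'E'
from h import *
s,o=shots('wrist')
Rm=R.from_euler('xyz',o['orientation'],degrees=True).as_matrix()
for n,uv,z in(('sock far',(260.5,184.7),.03),('sockL',(240.5,190),.03),('sockR',(281,190),.03),('plugfront',(258.3,202),.0387),('plugL',(241,202),.0387),('plugR',(275.5,202),.0387),('flangefront',(258,207.5),.0667)):
    p=px2w(s,uv,z,o); print(n,(Rm.T@(p-o['tool_pos'])*1000).round(1))
E
```

```text
sock far [ 15.5   2.7 241.5]
sockL [ 11.1 -13.3 241.5]
sockR [ 11.1  19.1 241.5]
plugfront [  4.1   1.  232.8]
plugL [  4.  -12.5 232.8]
plugR [  4.1  14.4 232.8]
flangefront [ 10.4   0.7 204.8]
```

```bash
python3 -m creep '[[[0.024,0.009,0,0,0],[0,0,0.03,0,0],[0,0,0.03,0,0],[0,0,0.02,0,0],[0,0,0.02,0,0],[0,0,0,0,0]]]'
python3 - <<'E'
from h import *
s,o=shots('wrist'); print(o['tool_pos'],o['orientation'],o['force'])
save(s,'w5.png',(156,110,356,290),4)
E
```

```text
clock: 9.68
tool_pos: [0.595, 0.2637, 0.2507]
orientation: [179.9, 0.1, -9.9]
force: [-0.6, -1.2, -0.4]
opening: 0.0157
gripper_force: 30.0
[0.59498094 0.26370999 0.25065617] [ 1.79907767e+02  9.14544748e-02 -9.89384979e+00] [-0.55708641 -1.15054416 -0.36145951]
```

```bash
python3 -m creep '[[[0,0,0.02,0,0],[0,0,0.02,0,0],[0,0,0.02,0,0],[0,0,0,0,0]]]'
python3 -m creep '[[[0,0,0.02,0,0],[0,0,0.01,0,0],[0,0,0.01,0,0],[0,0,0,0,0]]]'
```

```text
clock: 10.07
tool_pos: [0.595, 0.2638, 0.2392]
orientation: [180.0, 0.1, -9.9]
force: [-0.5, 0.3, -0.5]
opening: 0.016
gripper_force: 30.0
clock: 10.4
tool_pos: [0.5954, 0.2641, 0.235]
orientation: [-180.0, -0.1, -9.8]
force: [-7.9, -2.4, 19.2]
opening: 0.0159
gripper_force: 30.0
```

```bash
python3 -m creep '[[[0,0,0.02,0,0],[0,0,0,0,0],[0,0,0,0,0.5],[0,0,0,0,0.5],[0,0,0,0,0.5],[0,0,-0.1,0,0.5],[0,0,-0.15,0,0.5],[0,0,-0.1,0,0.5]]]'
python3 -m creep '[[[-0.2,0,0,0,1],[0,0,0,0,1],[0,0,0,0,1]]]'
python3 - <<'E'
from h import *
s,o=shots('wrist'); print(o['tool_pos'],o['orientation'])
save(s,'w6.png')
E
```

```text
clock: 11.07
tool_pos: [0.5956, 0.2641, 0.2993]
orientation: [180.0, -0.0, -9.9]
force: [1.5, 0.8, 0.8]
opening: 0.0431
gripper_force: 0.0
clock: 11.32
tool_pos: [0.5547, 0.271, 0.2983]
orientation: [-180.0, 0.0, -9.8]
force: [0.1, 0.3, -0.2]
opening: 0.0585
gripper_force: 0.0
[0.55472734 0.27101501 0.29832047] [-1.79995920e+02  2.19056419e-02 -9.80735815e+00]
```

View pics/w6.png

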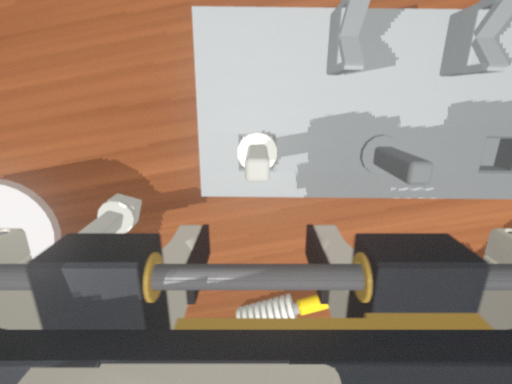

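Peg A is seated in socket A (flange centre at (257,152), post upright). Next is peg B, with its plug at (120,212) and turned about 20° clockwise in the picture.

```bash
python3 - <<'E'
from h import *
s,o=shots('wrist')
for n,uv,z in(('A flange',(257,152),.033),('A top',(258,169),.098)): print(n,px2w(s,uv,z,o))
E
python3 -m creep '[[[0,0,-0.15,-0.078,1],[0,0,0,-0.078,1],[0,0,0,-0.078,1],[0,0,0,-0.078,1],[0,0,0,-0.078,1],[0,0,0,-0.078,1],[0,0,0,-0.078,1],[0,0,0,-0.078,1]]]'
python3 -m creep '[[[0,0,0,-0.078,1],[0,0,0,-0.078,1],[0,0,0,0,1]]]'
python3 - <<'E'
from h import *
s,o=shots('wrist'); print(o['tool_pos'],o['orientation'],topos((.5517,.405,.15)))
for d in nets.landmark_of(s,'peg_a'): print(d['uv'],d['confidence'],px2w(s,d['uv'],0,o))
E
```

```text
A flange [0.59242097 0.26479357 0.033     ]
A top [0.59331483 0.26384871 0.098     ]
clock: 12.08
tool_pos: [0.5567, 0.2707, 0.3274]
orientation: [180.0, 0.1, 46.6]
force: [-0.5, 0.0, -0.3]
opening: 0.0874
gripper_force: 0.0
clock: 12.33
tool_pos: [0.5566, 0.2707, 0.3274]
orientation: [-180.0, 0.1, 60.6]
force: [-0.1, 0.5, -0.2]
opening: 0.0875
gripper_force: 0.0
[0.55664401 0.27074373 0.32738593] [-1.79985510e+02  6.50637979e-02  6.06119141e+01] [ 0.571 -0.355  0.092]
[183.8, 60.2] 0.87 [0.5515376  0.40567903 0.        ]
[285.5, 165.6] 0.65 [0.58895586 0.26418327 0.        ]
[332.1, 306.0] 0.24 [5.55690203e-01 7.37824936e-02 5.55111512e-17]
```

```bash
python3 -m creep '[[[0.19,-0.118,0,0,1],[0.19,-0.118,0,0,1],[0.191,-0.119,0,0,1],[0,0,0.09,0,0.7],[0,0,0,0,0.6],[0,0,0,0,0.6]]]'
python3 - <<'E'
from h import *
s,o=shots('wrist')
for d in nets.landmark_of(s,'peg_a')[:2]: print(d['uv'],d['confidence'],px2w(s,d['uv'],0,o))
m=max(nets.masks_of(s,'peg_a'),key=lambda d:d['confidence'])['region'].astype(np.uint8)
c=cv2.findContours(m,0,2)[0][0]; print(cv2.minAreaRect(c),cv2.boundingRect(c))
print(topos((.5516,.4055,.082)),w2px(s,(.5516,.4055,.09),o),w2px(s,(.5516,.4055,.0),o))
E
```

```text
clock: 12.93
tool_pos: [0.5509, 0.3958, 0.3087]
orientation: [-180.0, 0.2, 60.2]
force: [-0.5, -0.4, 0.2]
opening: 0.073
gripper_force: 0.0
[251.8, 169.2] 0.82 [0.55169244 0.40684873 0.        ]
((253.48443603515625, 183.7509765625), (50.83830261230469, 35.929893493652344), 86.42366790771484) (235, 158, 37, 52)
[ 0.045 -0.027  0.35 ] [250.2566472  200.63952704] [252.38487428 170.35969272]
```

```bash
python3 -m creep '[[[0.046,-0.025,0.1,0,0.5],[0,0,0.15,0,0.5],[0,0,0.1,0,0.5],[0,0,0,0,0.5],[0,0,0,0,0],[0,0,0,0,0],[0,0,0,0,0],[0,0,0,0,0]]]'
python3 -m creep '[[[0,0,0,0,0],[0,0,0,0,0],[0,0,0,0,0]]]'
```

```text
clock: 13.75
tool_pos: [0.5519, 0.4064, 0.2423]
orientation: [180.0, -0.2, 60.3]
force: [0.3, -0.0, -0.5]
opening: 0.0228
gripper_force: 0.0
clock: 14.0
tool_pos: [0.5517, 0.4065, 0.2417]
orientation: [180.0, -0.1, 60.3]
force: [-0.9, -0.2, 6.6]
opening: 0.0156
gripper_force: 30.0
```

```bash
python3 -m creep '[[[0,0,-0.15,0,0],[0,0,-0.15,0,0],[0,0,0,-0.074,0],[0,0,0,-0.074,0],[0,0,0,-0.074,0],[0,0,0,0,0],[0,0,0,0,0]]]'
python3 - <<'E'
from h import *
print(obs()['orientation'],topos((.551,.022,.141)))
E
```

```text
clock: 14.58
tool_pos: [0.5512, 0.4062, 0.3002]
orientation: [-180.0, 0.0, 80.1]
force: [-0.7, -0.6, -0.9]
opening: 0.0158
gripper_force: 30.0
[-1.79991784e+02  9.43093312e-03  8.00924686e+01] [-1.892e+00  3.290e-01  1.000e-03]
```

```bash
python3 -m creep '[[[0,0,-0.2,0,0],[-0.15,0.03,-0.07,0,0],[-0.19,0.033,0,0,0],[-0.19,0.033,0,0,0],[-0.19,0.033,0,0,0],[-0.19,0.033,0,0,0],[-0.19,0.033,0,0,0],[-0.19,0.033,0,0,0]]]'
python3 -m creep '[[[-0.19,0.033,0,0,0],[-0.19,0.033,0,0,0],[-0.19,0.033,0,0,0],[-0.03,0,0.1,0,0],[0,0,0.17,0,0],[0,0,0,0,0],[0,0,0,0,0]]]'
python3 - <<'E'
from h import *
s,o=shots('wrist'); print(o['tool_pos'],o['orientation'])
save(s,'w7.png',(130,60,390,290),3)
for q,z in(('socket_a',.03),('fixed_peg',.098)):
  for d in nets.landmark_of(s,q): print(q,d['uv'],round(d['confidence'],2),px2w(s,d['uv'],z,o))
E
```

```text
clock: 15.25
tool_pos: [0.5524, 0.1425, 0.3543]
orientation: [180.0, -0.0, 80.1]
force: [0.8, -0.1, 0.1]
opening: 0.0157
gripper_force: 30.0
clock: 15.83
tool_pos: [0.5517, 0.0222, 0.2993]
orientation: [-179.8, 0.1, 80.1]
force: [0.5, -0.0, 0.4]
opening: 0.0162
gripper_force: 30.0
[0.55165201 0.02221643 0.2992758 ] [-1.79804424e+02  1.29513376e-01  8.01299875e+01]
socket_a [250.0, 152.4] 0.86 [0.5514739  0.05742032 0.03      ]
```

View pics/w7.png

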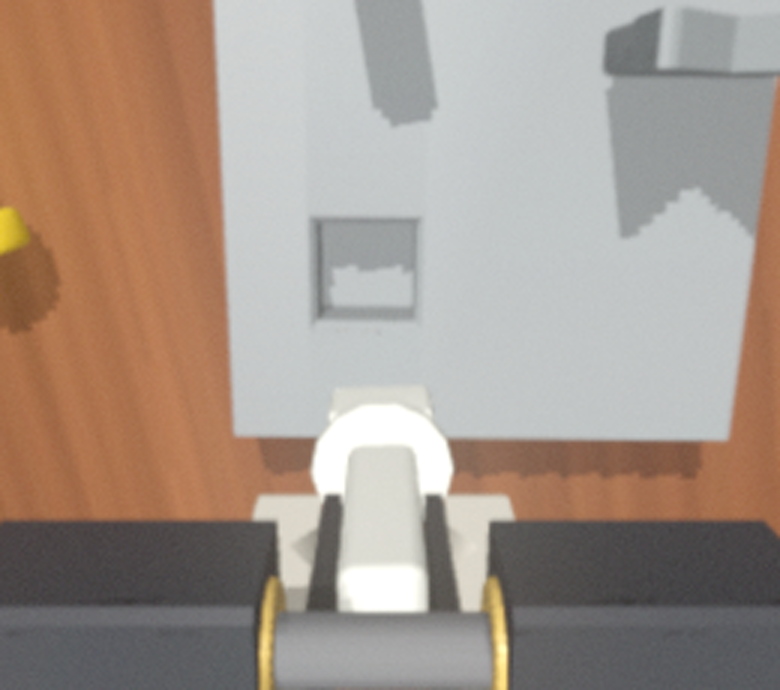

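```bash
python3 - <<'E'
from h import *
s,o=shots('wrist')
Rm=R.from_euler('xyz',o['orientation'],degrees=True).as_matrix()
for n,c,z in(('far',(366,216),.03),('near',(366,324),.03),('L',(311,270),.03),('R',(422,270),.03),('plugfront',(380.5,388),.0576),('plL',(333,388),.0576),('plR',(428,388),.0576),('flfront',(382,404),.0836)):
    p=px2w(s,(130+c[0]/3,60+c[1]/3),z,o); print(n,p.round(4),(1000*Rm.T@(p-o['tool_pos'])).round(1))
E
```

```text
far [0.5589 0.0756 0.03  ] [ 52.4  -3.5 271.9]
near [0.5534 0.0445 0.03  ] [ 20.8  -3.7 271.9]
L [0.5404 0.063  0.03  ] [ 36.9 -19.6 271.9]
R [0.5722 0.0576 0.03  ] [ 36.9  12.7 271.9]
plugfront [0.5557 0.0328 0.0576] [  9.7   0.7 244.3]
plL [0.5431 0.035  0.0576] [  9.7 -12.2 244.3]
plR [0.5684 0.0306 0.0576] [  9.7  13.5 244.3]
flfront [0.5568 0.0369 0.0836] [ 13.9   1.1 218.3]
```

```bash
python3 -m creep '[[[0.1,-0.011,0,0,0],[0.099,-0.011,0.03,0,0],[0,0,0.06,0,0],[0,0,0,0,0],[0,0,0,0,0]]]'
```

```text
clock: 16.45
tool_pos: [0.5545, 0.0631, 0.2828]
orientation: [180.0, 0.0, 80.4]
force: [-0.0, -0.4, -1.1]
opening: 0.0158
gripper_force: 30.0
```

```bash
python3 -m creep '[[[-0.004,0,0.03,0,0],[0,0,0.02,0,0],[0,0,0.02,0,0],[0,0,0,0,0],[0,0,0,0,0]]]'
python3 -m creep '[[[0,0,0.02,0,0],[0,0,0.02,0,0],[0,0,0.01,0,0],[0,0,0,0,0]]]'
```

```text
clock: 16.87
tool_pos: [0.5551, 0.0615, 0.2712]
orientation: [179.8, -0.0, 80.3]
force: [-6.6, 0.2, 20.9]
opening: 0.0159
gripper_force: 30.0
clock: 17.2
tool_pos: [0.5549, 0.0614, 0.2633]
orientation: [179.8, -0.0, 80.4]
force: [-14.9, 1.1, 42.3]
opening: 0.0159
gripper_force: 30.1
```

```bash
python3 -m creep '[[[0,0,-0.05,0,0],[0,-0.008,0,0,0],[0,0,0,0,0]]]'
python3 -m creep '[[[0,0,0.03,0,0],[0,0,0.02,0,0],[0,0,0,0,0],[0,0,0,0,0]]]'
```

```text
clock: 17.45
tool_pos: [0.5527, 0.0618, 0.2687]
orientation: [179.9, -0.0, 80.3]
force: [0.8, 0.1, -0.7]
opening: 0.016
gripper_force: 30.0
clock: 17.78
tool_pos: [0.5533, 0.0614, 0.2604]
orientation: [179.9, 0.1, 80.4]
force: [-7.0, -3.7, 29.6]
opening: 0.0159
gripper_force: 30.0
```

```bash
python3 -m creep '[[[0,-0.006,-0.01,0,0],[0,0,0,0,0],[0,0,0,0,0]]]'
python3 -m creep '[[[0,-0.006,0,0,0],[0,0,0,0,0],[0,0,0,0,0]]]'
```

```text
clock: 18.03
tool_pos: [0.5521, 0.0621, 0.2608]
orientation: [179.9, 0.0, 80.3]
force: [-2.3, -0.8, 13.1]
opening: 0.0162
gripper_force: 30.0
clock: 18.28
tool_pos: [0.5515, 0.0623, 0.2608]
orientation: [179.9, 0.0, 80.3]
force: [0.7, -2.2, 10.5]
opening: 0.0158
gripper_force: 30.0
```

```bash
python3 -m creep '[[[0,0,0.02,0,0],[0,0,0,0,0],[0,0,0,0,0]]]'
python3 - <<'E'
from h import *
s,o=shots('wrist'); print(o['tool_pos'],o['force'],o['moment'])
save(s,'w8.png',(176,130,336,290),4)
E
```

```text
clock: 18.53
tool_pos: [0.5515, 0.0619, 0.2587]
orientation: [179.8, 0.1, 80.4]
force: [-5.9, -4.1, 29.4]
opening: 0.016
gripper_force: 30.0
[0.55150805 0.06189578 0.25874165] [-5.88699077 -4.11704542 29.43650828] [-1.75223696  2.18638801  0.04317366]
```

View pics/w8.png

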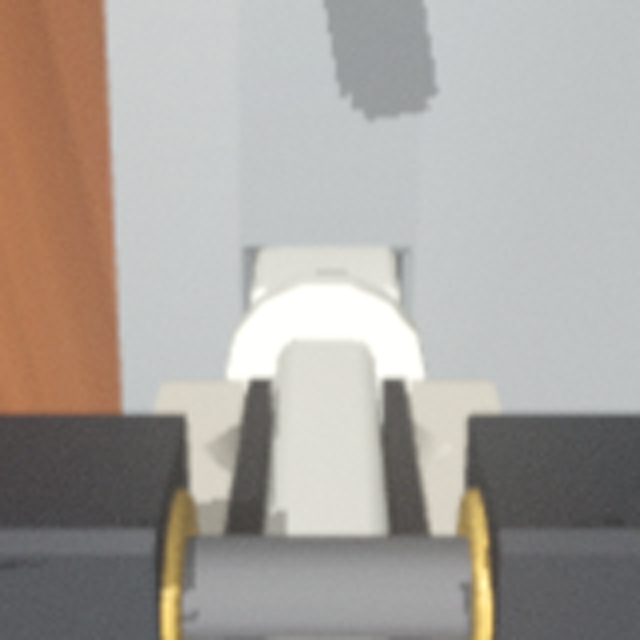

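```bash
python3 -m creep '[[[0,0,-0.025,0,0],[-0.016,0,0,0,0],[0,0,0.015,0,0],[0,0,0,0,0],[0,0,0,0,0]]]'
python3 -m creep '[[[0,0,0.02,0,0],[0,0,0,0,0],[0,0,0,0,0]]]'
```

```text
clock: 19.0
tool_pos: [0.5504, 0.0592, 0.2574]
orientation: [180.0, 0.0, 80.3]
force: [5.5, -1.8, -4.2]
opening: 0.0156
gripper_force: 30.0
clock: 19.25
tool_pos: [0.5504, 0.0593, 0.2535]
orientation: [180.0, 0.0, 80.3]
force: [5.9, -2.5, -3.8]
opening: 0.0157
gripper_force: 30.0
```

```bash
python3 -m creep '[[[0,0.004,0.02,0,0],[0,0,0.02,0,0],[0,0,0.02,0,0],[0,0,0,0,0]]]'
python3 -m creep '[[[0,0,0.02,0,0],[0,0,0.01,0,0],[0,0,0,0,0]]]'
```

```text
clock: 19.58
tool_pos: [0.5507, 0.0592, 0.2412]
orientation: [-180.0, 0.0, 80.3]
force: [4.9, -1.3, -5.0]
opening: 0.0157
gripper_force: 30.0
clock: 19.83
tool_pos: [0.5508, 0.0595, 0.2383]
orientation: [179.9, -0.0, 80.4]
force: [-4.1, -0.5, 21.0]
opening: 0.0156
gripper_force: 30.0
```

```bash
python3 -m creep '[[[0,0,0.02,0,0],[0,0,0,0,0],[0,0,0,0,0.5],[0,0,0,0,0.5],[0,0,0,0,0.5],[0,0,-0.1,0,0.5],[0,0,-0.2,0,0.5],[0,0,-0.15,0,0.5]]]'
python3 -m creep '[[[-0.2,0,0,0,1],[0,0,0,0,1],[0,0,0,0,1]]]'
python3 - <<'E'
from h import *
s,o=shots('wrist'); print(o['tool_pos'],o['orientation'])
save(s,'w9.png')
for q,z in(('peg_a',.008),('fixed_peg',.098)):
  for d in nets.landmark_of(s,q): print(q,d['uv'],round(d['confidence'],2),px2w(s,d['uv'],z,o))
print(topos((.59,-.2,.24)))
E
```

```text
clock: 20.5
tool_pos: [0.5503, 0.059, 0.3227]
orientation: [-179.8, 0.1, 80.3]
force: [2.1, 0.5, 0.7]
opening: 0.0431
gripper_force: 0.0
clock: 20.75
tool_pos: [0.5432, 0.0186, 0.3221]
orientation: [-180.0, -0.0, 80.2]
force: [0.3, 0.4, 0.4]
opening: 0.0588
gripper_force: 0.0
[0.54321    0.01863388 0.32207405] [-1.79951017e+02 -7.39218328e-03  8.01878623e+01]
peg_a [256.0, 138.8] 0.94 [0.5496239  0.05899675 0.008     ]
peg_a [96.8, 39.4] 0.72 [0.42175476 0.17278758 0.008     ]
[-1.045  0.414 -0.388]
```

View pics/w9.png

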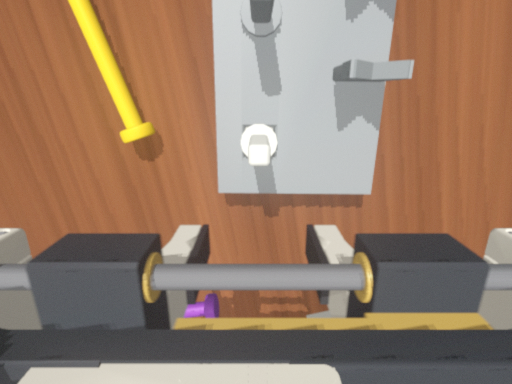

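```bash
python3 - <<'E'
from h import *
s=snapshot('top')
for c in([(95,190),(243,175),(257,258),(108,277)],[(327,390),(475,387),(482,480),(327,482)]):
    P=np.array([px2w(s,(300+u/5,90+v/5),.056) for u,v in c]); a=(P[1]+P[2]-P[0]-P[3])/2
    print(P.mean(0),np.linalg.norm(a),np.linalg.norm((P[0]+P[1]-P[2]-P[3])/2),'axis ang',np.degrees(np.arctan2(a[1],a[0])))
print(topos((.55,-.27,.28)))
E
python3 -m creep '[[[-0.14,0.08,-0.02,0,1],[-0.14,0.08,-0.02,0,1],[-0.14,0.08,-0.02,0,1],[-0.14,0.08,-0.02,0,1],[-0.14,0.08,-0.02,0,1],[-0.14,0.08,-0.02,0,1],[-0.14,0,-0.02,0,1],[-0.14,0,-0.02,0,1]]]'
python3 -m creep '[[[-0.15,-0.05,0,0,1],[-0.15,-0.1,0,0,1],[0,0,0,0,1],[0,0,0,0,1]]]'
python3 - <<'E'
from h import *
s,o=shots('wrist'); print(o['tool_pos'],o['orientation'])
save(s,'w10.png')
for q,z in(('jar_a',.028),('jar_a_mouth',.028)):
  for f in(nets.landmark_of,nets.find_in):
    for d in f(s,q): print(q,np.round(d['uv'],1),round(d['confidence'],2),px2w(s,d['uv'],z,o))
E
```

```text
[ 0.60169208 -0.21661549  0.056     ] 0.09595573294610132 0.056540943040936986 axis ang -84.89569960299102
[ 0.46163491 -0.35167674  0.056     ] 0.09535826787153985 0.05915676850322111 axis ang -90.60556836148481
[-1.425  0.274 -0.587]
clock: 21.62
tool_pos: [0.6016, -0.2181, 0.353]
orientation: [-179.9, 0.0, 80.3]
force: [-0.0, 0.8, 0.2]
opening: 0.0872
gripper_force: 0.0
clock: 21.95
tool_pos: [0.5617, -0.2527, 0.3534]
orientation: [179.9, 1.6, 78.9]
force: [0.9, 0.6, -0.0]
opening: 0.0875
gripper_force: 0.0
[ 0.56167871 -0.25274476  0.35338988] [179.8842663    1.55492143  78.9011529 ]
jar_a [293.1 125.2] 0.64 [ 0.60793794 -0.21642376  0.028     ]
jar_a [194.8 260.1] 0.62 [ 0.46739186 -0.35170753  0.028     ]
jar_a [199.3 253.2] 0.64 [ 0.47513149 -0.34354158  0.028     ]
jar_a [292.4 127.4] 0.63 [ 0.60689055 -0.2184882   0.028     ]
```

View pics/w10.png

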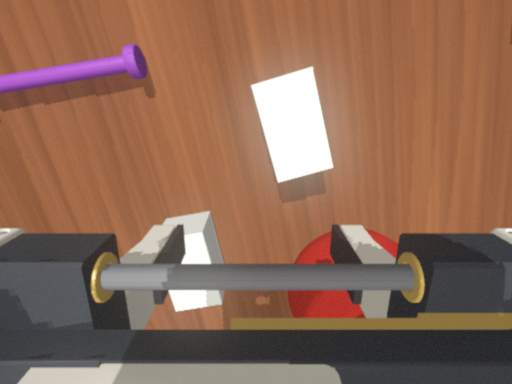

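```bash
python3 - <<'E'
import cv2
g=cv2.cvtColor(cv2.imread('pics/w10.png'),6)
print('jar2 +y end'); 
for r in range(206,256,3): print(r,g[r,160:230:3])
print('jar1 -y end')
for r in range(160,190,2): print(r,g[r,268:340:4])
g=cv2.cvtColor(cv2.imread('pics/top0.png'),6)
print('top jar2 left end')
for r in range(165,192,2): print(r,g[r,358:376])
g=cv2.cvtColor(cv2.imread('pics/scene0.png'),6)
print('scene jar'); 
for r in range(206,240,3): print(r,g[r,100:152:3])
from h import *
print(obs()['joint_pos'].round(1),obs()['orientation'])
E
```

```text
jar2 +y end
206 [116 121 117 125 124 126 126 125 126 128 125 130 128 133 131 127 124 126
 128 127 125 123 126 123]
209 [121 122 116 126 125 127 125 127 127 126 125 133 131 133 134 126 126 125
 125 125 125 126 126 124]
212 [119 121 121 121 130 127 125 126 128 129 124 132 143 165 189 201 208 123
 125 126 126 126 124 126]
215 [121 118 125 122 127 132 136 156 180 197 212 214 214 213 214 214 188 124
 129 126 126 126 126 123]
218 [121 120 163 192 206 213 215 214 214 214 215 214 214 214 216 213 150 148
 127 123 129 127 124 126]
221 [121 141 213 214 214 213 215 215 214 215 215 216 214 214 215 206 142 147
 125 127 126 125 127 127]
224 [143 201 208 210 207 214 161 158 212 215 216 214 214 215 215 169 141 142
 122 128 126 128 126 127]
227 [209 208 209 208 204 149  81  76 209 215 215 215 215 214 212 148 142 144
 125 128 124 127 126 127]
230 [207 209 210 209 148  84  81  73 189 215 214 214 216 215 198 143 143 142
 148 128 127 127 121 127]
233 [208 210 210 185  91  80  80  72 175 217 227 236 249 254 225 141 143 144
 147 124 127 130 129 127]
236 [209 206 182 119  81  78  71  75 202 255 255 255 255 2
[... 3189 characters left out ...]
52  80  80  83]
218 [ 80  82 123 244 244 245 244 244 244 244 244 244 244 202 177  81  83  79]
221 [ 86  86 220 244 244 244 244 244 244 245 245 246 240 178 177  77  80  79]
224 [ 82  81 242 228 211 188 181 171 166 156 161 160 163 173 177  89  81  86]
227 [ 63  53 133 162 161 163 160 162 160 164 162 160 162 164 179  83  86  84]
230 [ 62  65  87 162 160 160 159 163 159 159 162 160 164 158 172  85  85  85]
233 [ 59  63  64 160 159 160 161 161 161 161 161 161 161 161 152  90  88  85]
236 [ 62  59  61 136 168 163 161 170 158 152 156 134  94  67  94  82  83  85]
239 [66 87 85 84 83 83 81 83 84 81 82 83 83 84 86 84 85 86]
[ -5.4  17.  -12.1   1.8 -60.9 173.6] [179.81798132   1.54810648  79.02426342]
```

The wrist view shows jar 1's top at (292,125) and jar 2's at (195,265). Both +y end faces are uniformly shaded, so they are closed bottoms and the mouths face -y. Joint 6 is at its limit here, so I'll turn half round and grasp each jar 30 mm from its bottom. I'll then tip it mouth-down over the moulded peg's top edge.

```bash
python3 -m creep '[[[0,0,0,0.078,1],[0,0,0,0.078,1],[0,0,0,0.078,1],[0,0,0,0.078,1],[0,0,0,0.078,1],[0,0,0,0.078,1],[0,0,0,0.078,1],[0,0,0,0.078,1]]]' >/dev/null
python3 -m creep '[[[0,0,0,0.078,1],[0,0,0,0.078,1],[0,0,0,0.078,1],[0,0,0,0.078,1],[0,0,0,0.078,1],[0,0,0,0.078,1],[0,0,0,0.078,1],[0,0,0,0.078,1]]]' >/dev/null
python3 -m creep '[[[0,0,0,0.078,1],[0,0,0,0.078,1],[0,0,0,0.078,1],[0,0,0,0.078,1],[0,0,0,0.078,1],[0,0,0,0.078,1],[0,0,0,0.078,1],[0,0,0,0,1]]]'
python3 - <<'E'
from h import *
print(obs()['orientation'],obs()['joint_pos'].round(1),topos((.6025,-.1995,.10)))
E
```

```text
clock: 24.2
tool_pos: [0.5629, -0.2518, 0.3538]
orientation: [179.7, -1.5, -82.8]
force: [0.2, 0.4, 0.2]
opening: 0.0875
gripper_force: 0.0
[179.68473905  -1.52639989 -82.77156308] [ -5.5  17.  -12.1   1.8 -60.9  11.8] [-0.268 -0.236  0.466]
```

```bash
python3 -m creep '[[[-0.134,-0.118,0.1,0.024,1],[-0.134,-0.118,0.15,0,1],[0,0,0.15,0,1],[0,0,0,0,1],[0,0,0,0,1],[0,0,0,0,1]]]'
python3 - <<'E'
from h import *
s,o=shots('wrist')
for d in nets.landmark_of(s,'jar_a'): print(np.round(d['uv'],1),round(d['confidence'],2),px2w(s,d['uv'],.028,o))
for d in nets.masks_of(s,'jar_a'):
    m=d['region']&(s['frame'].min(2)>235); c=max(cv2.findContours(m.astype(np.uint8),0,2)[0],key=cv2.contourArea)
    P=np.array([px2w(s,u,.056,o)[:2] for u in cv2.boxPoints(cv2.minAreaRect(c))]); e=[np.linalg.norm(P[i]-P[i-1]) for i in(1,2)]
    a=P[1]-P[0] if e[0]>e[1] else P[2]-P[1]
    print('top',d['uv'],P.mean(0),np.round(e,3),np.degrees(np.arctan2(a[1],a[0])))
print(o['orientation'],o['joint_pos'].round(1),topos((.6025,-.1995,.03)))
E
```

```text
clock: 24.7
tool_pos: [0.6014, -0.1993, 0.2769]
orientation: [179.8, -1.6, -84.5]
force: [-0.4, -0.5, 0.4]
opening: 0.0876
gripper_force: 0.0
[257.6 192.2] 0.89 [ 0.60228531 -0.21222904  0.028     ]
[469.2  25.1] 0.65 [ 0.46374563 -0.35062884  0.028     ]Traceback (most recent call last):
  File "<stdin>", line 5, in <module>
ValueError: max() iterable argument is empty
```

```bash
python3 - <<'E'
from h import *
print(topos((.6015,-.198,.03)))
E
```

```text
[-0.042 -0.004  0.443]
```

```bash
python3 -m creep '[[[-0.042,-0.004,0.15,0,1],[0,0,0.15,0,1],[0,0,0.143,0,1],[0,0,0,0,1],[0,0,0,0,0],[0,0,0,0,0],[0,0,0,0,0],[0,0,0,0,0]]]'
python3 -m creep '[[[0,0,0,0,0],[0,0,0,0,0],[0,0,0,0,0],[0,0,0,0,0],[0,0,0,0,0]]]'
```

```text
clock: 25.52
tool_pos: [0.6014, -0.1932, 0.1891]
orientation: [179.9, -1.6, -84.7]
force: [-0.8, 0.9, -0.3]
opening: 0.0664
gripper_force: 0.0
clock: 25.93
tool_pos: [0.6012, -0.193, 0.1882]
orientation: [179.9, -1.6, -84.6]
force: [-1.9, 1.0, 7.3]
opening: 0.0561
gripper_force: 30.0
```

```bash
python3 -m creep '[[[0,0,-0.1,0,0],[0,0,-0.2,0,0],[0,0,-0.2,0.05,0],[0,0,-0.2,0.07,0],[0,0,-0.05,0.07,0],[0,0,0,0.07,0],[0,0,0,0.07,0],[0,0,0,0.07,0]]]'
python3 -m creep '[[[0,0,0,0.07,0],[0,0,0,0.07,0],[0,0,0,0.07,0],[0,0,0,0.07,0],[0,0,0,0.07,0],[0,0,0,0.07,0],[0,0,0,0.07,0],[0,0,0,0.07,0]]]'
python3 -m creep '[[[0,0,0,0.07,0],[0,0,0,0.07,0],[0,0,0,0.07,0],[0,0,0,0.07,0],[0,0,0,0,0]]]'
python3 - <<'E'
from h import *
print(obs()['orientation'],obs()['joint_pos'].round(1),obs()['opening'],topos((.515,.17,.19)))
E
```

```text
clock: 26.6
tool_pos: [0.6006, -0.1889, 0.3375]
orientation: [-179.3, -1.4, -121.0]
force: [-0.1, -0.5, -0.5]
opening: 0.0561
gripper_force: 30.0
clock: 27.27
tool_pos: [0.6007, -0.1889, 0.3368]
orientation: [-178.5, -0.4, -171.4]
force: [-0.2, 0.5, -0.6]
opening: 0.056
gripper_force: 30.0
clock: 27.68
tool_pos: [0.6007, -0.1889, 0.3368]
orientation: [-178.5, 0.3, 163.4]
force: [0.2, 0.0, -0.8]
opening: 0.0561
gripper_force: 30.0
[-178.4800872     0.3197681   163.44841523] [   0.8   19.1  -11.5    1.8  -59.6 -108.2] 0.05609363183432188 [ 0.926  1.617 -0.109]
```

```bash
python3 -m creep '[[[0,0,-0.1,-0.073,0],[0.1,0.17,0,0,0],[0.1,0.17,0,0,0],[0.1,0.17,0,0,0],[0.1,0.17,0,0,0],[0.1,0.17,0,0,0],[0.1,0.17,0,0,0],[0.1,0.17,0,0,0]]]'
python3 -m creep '[[[0,0.17,0,0,0],[0,0.17,0,0,0],[0,0,0,0,0],[0,0,0,0,0]]]'
python3 - <<'E'
from h import *
o=obs(); print(o['orientation'],o['joint_pos'].round(1),topos((.532,.168,.155)))
s=snapshot('wrist'); save(s,'w11.png')
for q,z in(('fixed_peg',.098),('jar_a',.15),('jar_a_mouth',.15)):
  for d in nets.landmark_of(s,q): print(q,np.round(d['uv'],1),round(d['confidence'],2),px2w(s,d['uv'],z,o))
E
```

```text
clock: 28.35
tool_pos: [0.5019, 0.0711, 0.3502]
orientation: [-178.5, 0.2, 170.5]
force: [1.4, 0.3, -0.2]
opening: 0.0558
gripper_force: 30.0
clock: 28.68
tool_pos: [0.5144, 0.1384, 0.348]
orientation: [-178.4, 0.1, 170.7]
force: [-0.1, -0.4, -1.2]
opening: 0.0559
gripper_force: 30.0
[-1.78441918e+02  1.41502132e-01  1.70665862e+02] [  36.6   10.   -22.2    1.4  -58.8 -136.7] [-0.06   0.187  0.165]
jar_a [256.5 223.8] 0.84 [0.51455155 0.13218894 0.15      ]
```

```bash
python3 - <<'E'
from h import *
s,o=shots('wrist')
m=max(nets.masks_of(s,'jar_a'),key=lambda d:d['confidence'])['region']; ys,xs=np.where(m); print('mask',xs.min(),xs.max(),ys.min(),ys.max())
for b in(65,30):
  pass
g=o['tool_pos']; Rm=R.from_euler('xyz',o['orientation'],degrees=True).as_matrix()
for a in(60,65,70): print(a,[w2px(s,g+Rm@np.array([a/1000,y,.159+z]),o).round(0) for y,z in((.028,-.028),(-.028,-.028),(.028,.028))])
print(topos((.5439,.1664,.136)))
E
```

```text
mask 186 329 127 319
60 [array([331., 152.]), array([185., 152.]), array([307., 134.])]
65 [array([332., 139.]), array([184., 139.]), array([307., 125.])]
70 [array([333., 126.]), array([183., 126.]), array([308., 116.])]
[-0.116  0.205  0.261]
```

```bash
python3 -m creep '[[[-0.058,0.102,0,0,0],[-0.058,0.103,0.05,0,0],[0,0,0.1,0,0],[0,0,0.1,0,0],[0,0,0,0,0],[0,0,0,0,0]]]'
python3 - <<'E'
from h import *
print(topos((.5439,.1664,.126)))
E
```

```text
clock: 29.48
tool_pos: [0.5441, 0.1709, 0.2965]
orientation: [-178.3, 0.1, 170.3]
force: [0.4, 0.3, 0.2]
opening: 0.0558
gripper_force: 30.0
[-0.002  0.002  0.058]
```

```bash
python3 -m creep '[[[0,0,0.03,0,0],[0,0,0.028,0,0],[0.005,0,0.012,0,0],[0.005,0,0.012,0,0],[0,0,0,0,0]]]'
python3 -m creep '[[[0.006,0,0.012,0,0],[0.006,0,0.013,0,0],[0,0,0,0,0],[0,0,0,0,0]]]'
```

```text
clock: 29.9
tool_pos: [0.5434, 0.1716, 0.2845]
orientation: [-178.5, 0.5, 170.4]
force: [-1.6, -4.4, 18.0]
opening: 0.056
gripper_force: 30.0
clock: 30.23
tool_pos: [0.541, 0.1718, 0.28]
orientation: [-178.6, 0.5, 170.4]
force: [-4.6, -3.6, 22.7]
opening: 0.0556
gripper_force: 30.0
```

```bash
python3 -m creep '[[[0.006,0,0.015,0,0],[0.006,0,0.02,0,0],[0.005,0,0.015,0,0],[0,0,0,0,0],[0,0,0,0,0]]]'
python3 - <<'E'
from h import *
s,o=shots('wrist')
for d in nets.masks_of(s,'jar_a')[:2]:
    ys,xs=np.where(d['region']); print('mask',d['confidence'],xs.min(),xs.max(),ys.min(),ys.max())
g=o['tool_pos']; Rm=R.from_euler('xyz',o['orientation'],degrees=True).as_matrix()
for th in range(0,100,15):
    t=np.radians(th); pr=[]
    for b in(-.028,.028):
        # tool axes: mouth along +x, up = -z
        x=.065*np.cos(t)+b*np.sin(t)*-1*-1; z=.159+.065*np.sin(t)-b*np.cos(t)
        pr.append(w2px(s,g+Rm@np.array([x,0,z]),o).round(0)[1])
    print(th,'rows lower,upper rim',pr)
E
```

```text
clock: 30.65
tool_pos: [0.5373, 0.1722, 0.2692]
orientation: [-178.6, 0.4, 170.4]
force: [-5.0, -2.2, 18.5]
opening: 0.056
gripper_force: 30.0
mask 0.62 191 324 121 318
0 rows lower,upper rim [np.float64(125.0), np.float64(139.0)]
15 rows lower,upper rim [np.float64(138.0), np.float64(122.0)]
30 rows lower,upper rim [np.float64(155.0), np.float64(118.0)]
45 rows lower,upper rim [np.float64(175.0), np.float64(124.0)]
60 rows lower,upper rim [np.float64(196.0), np.float64(137.0)]
75 rows lower,upper rim [np.float64(219.0), np.float64(153.0)]
90 rows lower,upper rim [np.float64(242.0), np.float64(173.0)]
```

```bash
python3 -m creep '[[[0.006,0,0.015,0,0],[0.005,0,0.015,0,0],[0.004,0,0.015,0,0],[0.002,0,0.01,0,0],[0,0,0,0,0]]]'
python3 - <<'E'
from h import *
s,o=shots('wrist')
for d in nets.masks_of(s,'jar_a')[:2]:
    ys,xs=np.where(d['region']); print('mask',d['confidence'],xs.min(),xs.max(),ys.min(),ys.max())
E
```

```text
clock: 31.17
tool_pos: [0.5341, 0.1726, 0.2577]
orientation: [-178.6, 0.4, 170.4]
force: [-2.2, -3.6, 15.2]
opening: 0.0556
gripper_force: 30.0
mask 0.57 186 328 119 319
```

```bash
python3 - <<'E'
from h import *
s,o=shots('wrist')
g=cv2.cvtColor(s['frame'],7); print([(r,int(g[r,257]),int(g[r,215])) for r in range(90,262,4)])
t,_=shots('top'); p=w2px(t,(.50,.174,.09)); print(p)
sc=snapshot('scene'); p=w2px(sc,(.53,.168,.1)).astype(int); print('scene',p, w2px(sc,(.5715,.1615,.098)))
g=cv2.cvtColor(sc['frame'],7)[p[1]-45:p[1]+45:4,p[0]-50:p[0]+50:5]
for r in g: print(*[f'{v:3d}' for v in r])
E
```

```text
[(90, 95, 98), (94, 96, 97), (98, 98, 95), (102, 97, 95), (106, 98, 97), (110, 101, 99), (114, 104, 100), (118, 115, 117), (122, 214, 213), (126, 213, 213), (130, 215, 213), (134, 214, 214), (138, 217, 214), (142, 215, 212), (146, 216, 216), (150, 216, 214), (154, 216, 216), (158, 216, 215), (162, 215, 215), (166, 216, 216), (170, 217, 216), (174, 216, 214), (178, 217, 215), (182, 217, 216), (186, 216, 217), (190, 216, 216), (194, 216, 215), (198, 216, 215), (202, 217, 217), (206, 217, 215), (210, 218, 215), (214, 217, 216), (218, 177, 216), (222, 177, 216), (226, 178, 217), (230, 177, 212), (234, 177, 176), (238, 178, 177), (242, 177, 176), (246, 177, 176), (250, 178, 176), (254, 217, 178), (258, 178, 176)]
[212.52198009 167.32378649]
scene [300 205] [301.46448412 215.30160813]
 81  81  80  80  82  82  82  80 166  36  42  42  42  47  47  69  71  89  86  87
 85  86  87  87  86  87  88  92 146  19  64 122 119  54  54  54  79  82  83  85
 90  90  89  89  85  86  91  95 177 164  27  21  20  22  85  87  59  78  84  85
 92  87  86  88  36  43  84  99 162 162 142 162 163  84  82  81  80  4
[... 829 characters left out ...]
  93  93  96  85  89 106  85  92  88  93  92  87  93 244  90
 84  91  94 161  61  63  65  87  92  95  95  94  89  91  90  87  88  89 163  88
102 105 106 160 104 103 102 103 104 103  90 143 126 116 114 110 102 100 165  93
103 105 172 161 103 100 105 101 104 101  92 153 151 154 155 154 154 132 162 151
105 103 176 178 107 103 101 106 100  99  92 155 154 152 152 155 125 142 189 155
115 153 154 155 152  99 103 143 102 102 105 137 155 132 114 103 101 237 243 153
156 152 152 154 154 154 154 146 155 157 153 155 152 152 146 153 153 153 153 153
153 157 155 153 154 155 154 145 154 152 154 156 152 132 145 151 153 154 155 151
154 153 151 155 153 154 145  92 155 154 154 153 154 126 138 155 153 153 153 152
```

```bash
cat >> h.py <<'E'
def jarfit():
    "fit tilt th, offsets dx (along mouth dir), dz of held jar's upper face from its outline in the wrist picture"
    from scipy.optimize import least_squares
    s,o=shots('wrist'); m=max(nets.masks_of(s,'jar_a'),key=lambda d:d['confidence'])['region']
    g=cv2.cvtColor(s['frame'],7); b=m&(g>150)
    rows=[r for r in range(100,228,6) if b[r].sum()>60]; ys=np.where(b[:,240:275].sum(1)>25)[0]; top=ys.min()
    obs_=[(r,np.where(b[r])[0].min(),np.where(b[r])[0].max()) for r in rows if r>top+4]
    print('top',top,'edges',obs_[::3])
    return s,o,top,obs_
E
python3 - <<'E'
from h import *
s,o,top,e=jarfit()
print(e)
# camera coords of tool-frame points: width 56 at each row -> depth -> tool x,z of the face
M=np.array(s['mount'])
for r,l,rr in e:
    Z=.056*s['fx']/(rr-l+1); p=M@np.array([0,(r-s['cy'])/s['fy']*Z,Z,1]); print(r,(rr-l+1),'tool x,z',(p[:3]*1000).round(1)[[0,2]])
E
```

```text
top 121 edges [(130, np.int64(198), np.int64(317)), (148, np.int64(198), np.int64(318)), (166, np.int64(197), np.int64(319)), (184, np.int64(195), np.int64(320)), (202, np.int64(194), np.int64(321)), (220, np.int64(193), np.int64(322))]
[(130, np.int64(198), np.int64(317)), (136, np.int64(198), np.int64(317)), (142, np.int64(198), np.int64(318)), (148, np.int64(198), np.int64(318)), (154, np.int64(198), np.int64(318)), (160, np.int64(197), np.int64(319)), (166, np.int64(197), np.int64(319)), (172, np.int64(196), np.int64(319)), (178, np.int64(195), np.int64(320)), (184, np.int64(195), np.int64(320)), (190, np.int64(195), np.int64(321)), (196, np.int64(194), np.int64(321)), (202, np.int64(194), np.int64(321)), (208, np.int64(193), np.int64(321)), (214, np.int64(193), np.int64(322)), (220, np.int64(193), np.int64(322)), (226, np.int64(192), np.int64(322))]
130 120 tool x,z [ 65.6 157.4]
136 120 tool x,z [ 62.9 156.6]
142 121 tool x,z [ 60.4 154.6]
148 121 tool x,z [ 57.8 153.8]
154 121 tool x,z [ 55.1 152.9]
160 123 tool x,z [ 52.9 149.9]
166 123 tool x,z [ 50.3 149.1]
172 124 tool x,z [ 48.  147.3]
178 126 tool x,z [ 46.  144.4]
184 126 tool x,z [ 43.4 143.6]
190 127 tool x,z [ 41.2 141.9]
196 128 tool x,z [ 39.  140.1]
202 128 tool x,z [ 36.5 139.3]
208 129 tool x,z [ 34.4 137.6]
214 130 tool x,z [ 32.2 135.9]
220 130 tool x,z [ 29.8 135.2]
226 131 tool x,z [ 27.7 133.5]
```

```bash
python3 -m creep '[[[0.001,0,0.015,0,0],[0.001,0,0.015,0,0],[0,0,0.015,0,0],[0,0,0,0,0],[0,0,0,0,0]]]'
cat >> h.py <<'E'
def tilt():
    s,o,top,e=jarfit(); M=np.array(s['mount']); P=[]
    for r,l,rr in e:
        Z=.056*s['fx']/(rr-l+1); P.append((M@np.array([0,(r-s['cy'])/s['fy']*Z,Z,1]))[[0,2]]*1000)
    P=np.array(P); k=np.polyfit(P[:,0],P[:,1],1)[0]; th=np.arctan(k); n=np.array([np.sin(th),-np.cos(th)])
    print('tilt',np.degrees(th).round(1),'face dist',((P-[0,159])@n).mean().round(1),'P',P[0].round(1),P[-1].round(1))
E
python3 -c "
from h import *
tilt()"
```

```text
clock: 31.93
tool_pos: [0.5333, 0.1726, 0.2481]
orientation: [-178.6, 0.3, 170.4]
force: [-2.4, 0.8, 12.6]
opening: 0.056
gripper_force: 30.0
top 123 edges [(130, np.int64(202), np.int64(313)), (148, np.int64(200), np.int64(315)), (166, np.int64(198), np.int64(317)), (184, np.int64(196), np.int64(319)), (202, np.int64(194), np.int64(321)), (220, np.int64(193), np.int64(323))]
tilt 44.2 face dist 38.6 P [ 64.5 167.3] [ 27.7 133.5]
```

Works: the tilt is 44° and growing. I'll keep going.

```bash
python3 -m creep '[[[-0.003,0,0.015,0,0],[-0.003,0,0.015,0,0],[-0.003,0,0.015,0,0],[0,0,0,0,0],[0,0,0,0,0]]]'
python3 -c "
from h import *
tilt()"
```

```text
clock: 32.45
tool_pos: [0.5347, 0.1722, 0.2385]
orientation: [-178.6, 0.3, 170.3]
force: [-5.3, 1.2, 10.3]
opening: 0.0561
gripper_force: 30.0
top 129 edges [(136, np.int64(205), np.int64(310)), (154, np.int64(202), np.int64(312)), (172, np.int64(199), np.int64(315)), (190, np.int64(196), np.int64(318)), (208, np.int64(194), np.int64(321)), (226, np.int64(191), np.int64(324))]
tilt 54.5 face dist 39.9 P [ 60.6 174.7] [ 28.9 131. ]
```

```bash
python3 -m creep '[[[0.03,0,-0.05,0,0],[0.02,0,-0.15,0,0],[0,0,-0.2,0,0],[0,0,-0.03,0,0],[-0.1,0,0,0,0],[-0.1,0,0,0,0],[-0.13,0,0,0,0],[-0.13,0,0,0,0]]]'
python3 -m creep '[[[0,0,0,0,0],[0,0,0,0,0]]]'
python3 - <<'E'
from h import *
tilt(); o=obs(); Rm=R.from_euler('xyz',o['orientation'],degrees=True).as_matrix(); g=o['tool_pos']+Rm[:,2]*.159
d=g[:2]-[.5715,.1615]; c,s_=np.cos(np.radians(-10)),np.sin(np.radians(-10)); print('pinch',g,'rack rel peg',c*d[0]+s_*d[1],-s_*d[0]+c*d[1])
E
```

```text
clock: 33.22
tool_pos: [0.6159, 0.1603, 0.3244]
orientation: [-178.5, 0.2, 170.3]
force: [0.6, 1.0, -0.2]
opening: 0.0561
gripper_force: 30.0
clock: 33.38
tool_pos: [0.616, 0.1599, 0.323]
orientation: [-178.5, 0.2, 170.2]
force: [-0.6, 0.4, -0.2]
opening: 0.0558
gripper_force: 30.0
top 128 edges [(136, np.int64(205), np.int64(310)), (154, np.int64(202), np.int64(313)), (172, np.int64(199), np.int64(316)), (190, np.int64(196), np.int64(318)), (208, np.int64(193), np.int64(321)), (226, np.int64(190), np.int64(324))]
tilt 54.7 face dist 40.6 P [ 60.6 174.7] [ 29.3 130.1]
pinch [0.61449939 0.15585024 0.16411169] rack rel peg 0.04332720049749513 0.0019028394937109158
```

```bash
python3 -m creep '[[[0,0.008,0.06,0,0],[0,0,0.06,0,0],[0,0,0.05,0,0],[0.05,0,0,0,0],[0.03,0,0,0,0],[0,0,0,0,0]]]'
python3 -m creep '[[[0.03,0,0,0,0],[0.03,0,0,0,0],[0.03,0,0,0,0],[0.02,0,0,0,0],[0,0,0,0,0]]]'
python3 -c "
from h import *
tilt()"
```

```text
clock: 33.98
tool_pos: [0.5989, 0.1639, 0.2887]
orientation: [-178.4, 0.2, 170.4]
force: [0.3, 0.3, -0.4]
opening: 0.0561
gripper_force: 30.0
clock: 34.4
tool_pos: [0.5793, 0.1672, 0.2911]
orientation: [-178.5, 0.5, 170.4]
force: [6.0, -4.4, 2.8]
opening: 0.0559
gripper_force: 30.0
top 149 edges [(154, np.int64(211), np.int64(304)), (172, np.int64(206), np.int64(309)), (190, np.int64(201), np.int64(313)), (208, np.int64(197), np.int64(318)), (226, np.int64(192), np.int64(322))]
tilt 70.8 face dist 34.8 P [ 47.8 191.2] [ 27.7 133.5]
```

```bash
python3 -m creep '[[[0.03,0,0.02,0,0],[0.03,0,0.02,0,0],[0.02,0,0.02,0,0],[0,0,0,0,0],[0,0,0,0,0]]]'
python3 -c "
from h import *
tilt()"
```

```text
clock: 34.92
tool_pos: [0.5643, 0.1709, 0.2792]
orientation: [-178.7, 0.5, 170.4]
force: [7.7, 1.1, 0.5]
opening: 0.056
gripper_force: 30.0
top 166 edges [(172, np.int64(213), np.int64(302)), (190, np.int64(206), np.int64(308)), (208, np.int64(199), np.int64(315)), (226, np.int64(193), np.int64(322))]
tilt 82.5 face dist 30.5 P [ 35.7 195.5] [ 27.3 134.4]
```

```bash
python3 -m creep '[[[0.02,0,0.02,0,0],[0.02,0,0.03,0,0],[0.01,0,0.02,0,0],[0,0,0,0,0],[0,0,0,0,0]]]'
python3 -c "
from h import *
tilt()"
```

```text
clock: 35.43
tool_pos: [0.5554, 0.1724, 0.2655]
orientation: [-178.7, 0.6, 170.4]
force: [12.2, -1.2, -0.2]
opening: 0.056
gripper_force: 30.0
top 177 edges [(184, np.int64(213), np.int64(301)), (202, np.int64(204), np.int64(310)), (220, np.int64(195), np.int64(319))]
tilt -86.2 face dist -27.8 P [ 28.  195.2] [ 27.7 133.5]
```

```bash
python3 -m creep '[[[-0.02,0,-0.05,0,0],[0,0,-0.15,0,0],[0,0,-0.2,0,0],[0,0,0,0,0],[0,0,0,0,0]]]'
python3 -c "
from h import *
tilt(); print(topos((.592,.2645,.18)))"
```

```text
clock: 35.95
tool_pos: [0.5569, 0.173, 0.3459]
orientation: [-178.7, 0.4, 170.3]
force: [1.1, 0.3, -1.1]
opening: 0.0559
gripper_force: 30.0
top 178 edges [(184, np.int64(214), np.int64(302)), (202, np.int64(205), np.int64(310)), (220, np.int64(195), np.int64(320))]
tilt -79.7 face dist -27.7 P [ 28.  195.2] [ 28.1 132.7]
[-0.098  0.506  0.006]
```

```bash
python3 -m creep '[[[-0.05,0.17,0,0,0],[-0.048,0.17,0,0,0],[0,0.166,0,0,0],[0,0,0,0,0],[0,0,0,0,0]]]'
python3 -c "
from h import *
print(topos((.592,.2645,.18)))
s,o=shots('wrist')
for q,z in(('peg_a',.008),('fixed_peg',.098)):
  for d in nets.landmark_of(s,q): print(q,np.round(d['uv'],1),round(d['confidence'],2),px2w(s,d['uv'],z,o))
"
```

```text
clock: 36.47
tool_pos: [0.5926, 0.2704, 0.3376]
orientation: [-178.3, 0.0, 170.4]
force: [-0.8, -1.1, -0.3]
opening: 0.0558
gripper_force: 30.0
[-0.002 -0.006 -0.006]
peg_a [ 72.2 170.2] 0.82 [0.55458374 0.05742479 0.008     ]
peg_a [258.2 172.2] 0.55 [0.5899248  0.26193957 0.008     ]
fixed_peg [132.6 196.1] 0.78 [0.5710461  0.16430626 0.098     ]
fixed_peg [257.6 252.3] 0.39 [0.63679511 0.25585849 0.098     ]
```

Right over peg A. I'll lower now.

```bash
python3 -m creep '[[[0,-0.006,0.1,0,0],[0,0,0.1,0,0],[0,0,0.1,0,0],[0,0,0.05,0,0],[0,0,0.03,0,0],[0,0,0,0,0]]]'
python3 -m creep '[[[0,0,0.02,0,0],[0,0,0.02,0,0],[0,0,0,0,0]]]'
```

```text
clock: 37.12
tool_pos: [0.5923, 0.265, 0.263]
orientation: [-178.4, 0.1, 170.3]
force: [-0.0, 0.3, -1.4]
opening: 0.0559
gripper_force: 30.0
clock: 37.37
tool_pos: [0.5926, 0.2655, 0.256]
orientation: [-178.5, 0.2, 170.3]
force: [0.3, 0.1, -1.4]
opening: 0.0557
gripper_force: 30.0
```

```bash
python3 -m creep '[[[0,0.008,0.015,0,0],[0,0,0.01,0,0],[0,0,0.01,0,0],[0,0,0,0,0]]]'
python3 -m creep '[[[0,0,0.01,0,0],[0,0,0.01,0,0],[0,0,0,0,0]]]'
python3 -c "
from h import *
print(topos((.592,.2645,.09)))"
```

```text
clock: 37.7
tool_pos: [0.5927, 0.2669, 0.2486]
orientation: [-178.4, 0.1, 170.3]
force: [-0.5, -0.4, -0.2]
opening: 0.0558
gripper_force: 30.0
clock: 37.95
tool_pos: [0.5927, 0.2667, 0.2445]
orientation: [-178.4, 0.1, 170.3]
force: [-0.9, -0.6, -1.2]
opening: 0.0562
gripper_force: 30.0
[ 0.003  0.01  -0.023]
```

```bash
python3 -m creep '[[[0,0.008,0.01,0,0],[0,0,0.01,0,0],[0,0,0,0,0]]]'
python3 -m creep '[[[0,0,0.01,0,0],[0,0,0.01,0,0],[0,0,0,0,0]]]'
python3 -m creep '[[[0,0,0.01,0,0],[0,0,0.01,0,0],[0,0,0,0,0]]]'
```

```text
clock: 38.2
tool_pos: [0.593, 0.2683, 0.2404]
orientation: [-178.4, 0.1, 170.3]
force: [-1.1, 0.5, -1.4]
opening: 0.0558
gripper_force: 30.0
clock: 38.45
tool_pos: [0.5931, 0.2681, 0.2399]
orientation: [-178.5, 0.2, 170.4]
force: [-8.0, -2.3, 19.4]
opening: 0.0561
gripper_force: 30.0
clock: 38.7
tool_pos: [0.5936, 0.2678, 0.2388]
orientation: [-178.5, 0.4, 170.4]
force: [-13.2, -7.0, 36.6]
opening: 0.0559
gripper_force: 30.0
```

```bash
python3 -c "
from h import *
s,o=shots('wrist'); M=np.linalg.inv(np.array(s['mount']))
for z in(200,205,210,215): 
    q=M@np.array([.028,0,z/1000,1]); print(z,s['cy']+s['fy']*q[1]/q[2])
jarfit()
g=cv2.cvtColor(s['frame'],7); print([(r,int(g[r,257])) for r in range(150,196,2)])
"
```

```text
200 181.859599958455
205 179.74406548845042
210 177.73074640179885
215 175.81240939658807
top 176 edges [(184, np.int64(212), np.int64(303)), (202, np.int64(203), np.int64(312)), (220, np.int64(194), np.int64(320))]
[(150, 134), (152, 132), (154, 149), (156, 203), (158, 204), (160, 204), (162, 204), (164, 203), (166, 202), (168, 203), (170, 204), (172, 203), (174, 203), (176, 196), (178, 194), (180, 196), (182, 195), (184, 195), (186, 195), (188, 194), (190, 195), (192, 194), (194, 195)]
```

```bash
python3 -m creep '[[[0,0,-0.02,0,0],[0,0,0,0,0],[0,0,0,0,0.8],[0,0,0,0,0.8],[0,0,0,0,0.8],[0,0,0,0,0.8],[0,0,-0.2,0,0.8],[0,0,-0.2,0,0.8]]]'
python3 -m creep '[[[0,0,-0.2,0,0.9],[0.15,0,-0.1,0,1],[0.2,0,0,0,1],[0,0,0,0,1],[0,0,0,0,1]]]'
python3 - <<'E'
from h import *
s,o=shots('wrist'); save(s,'w12.png')
for d in nets.masks_of(s,'jar_a'):
    b=d['region']; ys,xs=np.where(b); print(d['confidence'],d['uv'],xs.min(),xs.max(),ys.min(),ys.max(),px2w(s,d['uv'],.125,o))
t=snapshot('top')
for d in nets.landmark_of(t,'jar_a'): print('top',d['uv'],d['confidence'],px2w(t,d['uv'],.028),px2w(t,d['uv'],.078))
for d in nets.landmark_of(t,'brush'): print('top',d['uv'],d['confidence'],px2w(t,d['uv'],.016))
# expected outline of upright jar
c=np.array([.592,.2645]); 
for z in(.03,.125): print([w2px(t,(c[0]+a*.028*.985+b*.028*.174,c[1]-a*.028*.174+b*.028*.985,z)).round(1).tolist() for a,b in((1,1),(1,-1),(-1,-1),(-1,1))])
save(t,'top2.png',(120,80,300,230),4)
E
```

```text
clock: 39.52
tool_pos: [0.5926, 0.2699, 0.3145]
orientation: [-178.1, -0.1, 170.3]
force: [1.6, 0.2, 1.0]
opening: 0.07
gripper_force: 0.0
clock: 39.93
tool_pos: [0.5229, 0.284, 0.3774]
orientation: [-178.5, 0.2, 170.4]
force: [1.3, 0.3, 0.1]
opening: 0.0872
gripper_force: 0.0
0.66 [258.0, 240.4] 224 286 204 295 [0.56348948 0.27105393 0.125     ]
top [377.0, 178.9] 0.87 [ 0.46017228 -0.34939911  0.028     ] [ 0.45204168 -0.33274637  0.078     ]
top [183.8, 141.0] 0.54 [0.60323194 0.27339656 0.028     ] [0.58922517 0.26446799 0.078     ]
top [216.8, 194.3] 0.98 [0.42571096 0.16879511 0.016     ]
top [377.5, 177.2] 0.28 [ 0.46768465 -0.35542311  0.016     ]
[[179.5, 134.7], [196.3, 137.1], [193.4, 153.6], [176.5, 151.2]]
[[173.5, 125.8], [191.7, 128.4], [188.6, 146.2], [170.3, 143.6]]
```

View pics/top2.png

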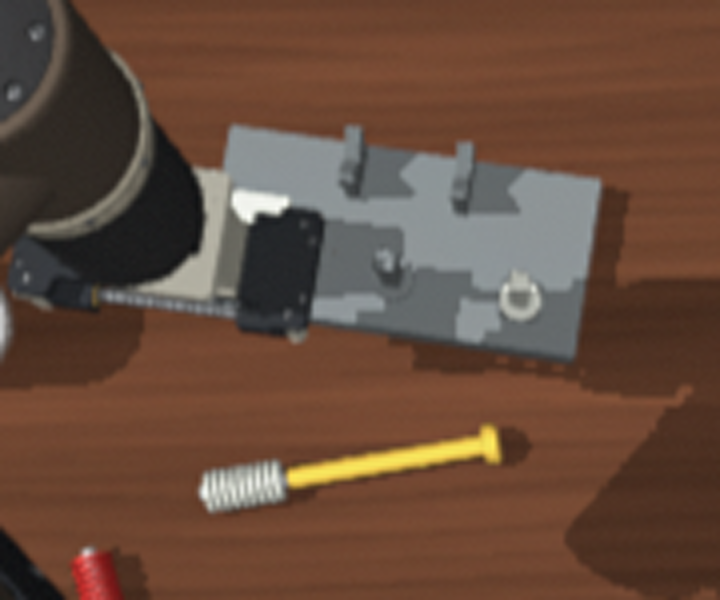

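The jar stands upright over peg A, the brush is undisturbed, and peg B and the moulded peg are free. Next is jar 2, done the same way.

```bash
python3 -m creep '[[[0,0,0,-0.075,1],[0,0,0,-0.075,1],[0,0,0,-0.075,1],[0,0,0,-0.075,1],[0,0,0,-0.075,1],[0,0,0,-0.075,1],[0,0,0,-0.075,1],[0,0,0,-0.075,1]]]' >/dev/null
python3 -m creep '[[[0,0,0,-0.075,1],[0,0,0,-0.075,1],[0,0,0,-0.075,1],[0,0,0,-0.075,1],[0,0,0,-0.075,1],[0,0,0,-0.075,1],[0,0,0,-0.06,1],[0,0,0,0,1]]]'
python3 -c "
from h import *
print(obs()['joint_pos'].round(1),topos((.4625,-.3355,.16)))"
```

```text
clock: 41.52
tool_pos: [0.525, 0.2836, 0.3759]
orientation: [179.8, -1.6, -89.6]
force: [-0.5, -0.2, 0.5]
opening: 0.0875
gripper_force: 0.0
[ 47.5  14.7 -12.    1.1 -64.6 -47.5] [3.062 0.331 0.372]
```

```bash
python3 -m creep '[[[0.19,0.02,0,0,1],[0.19,0.02,0,0,1],[0.19,0.02,0,0,1],[0.19,0.02,0,0,1],[0.19,0.02,0,0,1],[0.19,0.02,0,0,1],[0.19,0.02,0,0,1],[0.19,0.02,0,0,1]]]'
python3 -m creep '[[[0.19,0.02,0,0,1],[0.19,0.02,0,0,1],[0.19,0.02,0,0,1],[0.19,0.02,0,0,1],[0.19,0.02,0,0,1],[0.19,0.02,0.1,0,1],[0.19,0.02,0.1,0,1],[0.18,0.02,0.1,0,1]]]'
python3 -m creep '[[[0,0,0,0,1],[0,0,0,0,1]]]'
python3 - <<'E'
from h import *
s,o=shots('wrist')
for d in nets.landmark_of(s,'jar_a'): print(np.round(d['uv'],1),round(d['confidence'],2),px2w(s,d['uv'],.028,o))
for d in nets.masks_of(s,'jar_a'):
    m=d['region']; c=max(cv2.findContours(m.astype(np.uint8),0,2)[0],key=cv2.contourArea)
    P=np.array([px2w(s,u,.056,o)[:2] for u in cv2.boxPoints(cv2.minAreaRect(c))]); e=[np.linalg.norm(P[i]-P[i-1]) for i in(1,2)]
    a=P[1]-P[0] if e[0]>e[1] else P[2]-P[1]
    print('top',d['uv'],P.mean(0),np.round(e,3),np.degrees(np.arctan2(a[1],a[0])))
print(o['joint_pos'].round(1),topos((.4625,-.3355,.03)))
E
```

```text
clock: 42.18
tool_pos: [0.4931, -0.0222, 0.385]
orientation: [179.9, -1.6, -90.0]
force: [2.1, -0.5, -0.1]
opening: 0.0876
gripper_force: 0.0
clock: 42.85
tool_pos: [0.4623, -0.3237, 0.3341]
orientation: [179.9, -1.6, -90.1]
force: [0.9, 1.3, -0.1]
opening: 0.0877
gripper_force: 0.0
clock: 43.02
tool_pos: [0.4618, -0.3235, 0.3324]
orientation: [179.7, -1.5, -90.2]
force: [-0.6, 1.1, 0.8]
opening: 0.0876
gripper_force: 0.0
[251.8 160.7] 0.59 [ 0.46621525 -0.35200539  0.028     ]
top [253.3, 163.8] [ 0.46477865 -0.35093647] [0.055 0.096] 91.29309917818806
[-14.6  13.3 -20.3   1.8 -56.3  13.3] [0.03  0.    0.731]
```

```bash
python3 -m creep '[[[0.03,-0.01,0.18,0,1],[0,0,0.18,0,1],[0,0,0.18,0,1],[0,0,0.19,0,1],[0,0,0,0,1],[0,0,0,0,0],[0,0,0,0,0],[0,0,0,0,0]]]'
python3 -m creep '[[[0,0,0,0,0],[0,0,0,0,0],[0,0,0,0,0],[0,0,0,0,0],[0,0,0,0,0],[0,0,0,0,0]]]'
python3 -c "
from h import *
print(topos((.4645,-.3355,.03)))"
```

```text
clock: 43.83
tool_pos: [0.4659, -0.3312, 0.1918]
orientation: [-179.9, -1.7, -89.7]
force: [0.5, 0.4, -0.1]
opening: 0.073
gripper_force: 0.0
clock: 44.33
tool_pos: [0.4649, -0.3313, 0.1905]
orientation: [-180.0, -1.6, -89.8]
force: [-0.3, 2.6, 10.1]
opening: 0.0558
gripper_force: 30.0
[-0.002  0.002  0.008]
```

```bash
python3 -m creep '[[[0,0,-0.1,0,0],[0,0,-0.2,0,0],[0,0,-0.2,0,0],[0,0,-0.2,0,0],[0,0,-0.05,0.075,0],[0,0,0,0.075,0],[0,0,0,0.075,0],[0,0,0,0.075,0]]]' >/dev/null
python3 -m creep '[[[0,0,0,0.075,0],[0,0,0,0.075,0],[0,0,0,0.075,0],[0,0,0,0.075,0],[0,0,0,0.075,0],[0,0,0,0.075,0],[0,0,0,0.075,0],[0,0,0,0.075,0]]]' >/dev/null
python3 -m creep '[[[0,0,0,0.075,0],[0,0,0,0.075,0],[0,0,0,0.06,0],[0,0,0,0,0],[0,0,0,0,0]]]'
python3 -c "
from h import *
print(obs()['joint_pos'].round(1),topos((.5439,.1664,.18)))"
```

```text
clock: 46.08
tool_pos: [0.4645, -0.3272, 0.3391]
orientation: [-178.4, 0.2, 170.5]
force: [0.1, 0.2, -1.6]
opening: 0.0559
gripper_force: 30.0
[-14.9  13.3 -19.4   1.8 -57.  -85.7] [ 0.02   2.52  -0.068]
```

```bash
python3 -m creep '[[[0.01,0.194,-0.03,0,0],[0.01,0.194,-0.03,0,0],[0,0.194,0,0,0],[0,0.194,0,0,0],[0,0.194,0,0,0],[0,0.194,0,0,0],[0,0.194,0,0,0],[0,0.194,0,0,0]]]'
python3 -m creep '[[[0,0.194,0,0,0],[0,0.194,0,0,0],[0,0.194,0,0,0],[0,0.194,0,0,0],[0,0.192,0,0,0],[0,0,0.08,0,0],[0,0,0.08,0,0],[0,0,0,0,0]]]'
python3 -c "
from h import *
tilt(); print(topos((.5439,.1664,.126)))"
```

```text
clock: 46.75
tool_pos: [0.5128, -0.0185, 0.3428]
orientation: [-178.5, 0.2, 170.5]
force: [1.0, -0.1, -0.3]
opening: 0.0561
gripper_force: 30.0
clock: 47.42
tool_pos: [0.5445, 0.1699, 0.3021]
orientation: [-178.3, -0.1, 170.5]
force: [-0.2, -0.8, -1.8]
opening: 0.0561
gripper_force: 30.0Traceback (most recent call last):
  File "<string>", line 3, in <module>
    tilt(); print(topos((.5439,.1664,.126)))
    ~~~~^^
  File "h.py", line 35, in tilt
    s,o,top,e=jarfit(); M=np.array(s['mount']); P=[]
              ~~~~~~^^
  File "h.py", line 30, in jarfit
    rows=[r for r in range(100,228,6) if b[r].sum()>60]; ys=np.where(b[:,240:275].sum(1)>25)[0]; top=ys.min()
                                                                                                     ~~~~~~^^
    return umr_minimum(a, axis, None, out, keepdims, initial, where)
ValueError: zero-size array to reduction operation minimum which has no identity
```

```bash
sed -i "s/m=max(nets.masks_of(s,'jar_a'),key=lambda d:d\['confidence'\])\['region'\]/m=min(nets.masks_of(s,'jar_a'),key=lambda d:np.hypot(d['uv'][0]-257,d['uv'][1]-215))['region']/" h.py
python3 -m creep '[[[0.02,0,0.04,0,0],[0,0,0.045,0,0],[0.012,0,0.015,0,0],[0.012,0,0.015,0,0],[0.01,0,0.015,0,0],[0.01,0,0.015,0,0],[0,0,0,0,0]]]'
python3 -c "
from h import *
tilt(); print(topos((.5439,.1664,.126)))"
```

```text
clock: 48.1
tool_pos: [0.534, 0.1706, 0.2787]
orientation: [-178.5, 0.4, 170.4]
force: [-0.2, -3.2, 14.2]
opening: 0.0556
gripper_force: 30.0
top 139 edges [(148, np.int64(194), np.int64(322)), (166, np.int64(194), np.int64(321)), (184, np.int64(194), np.int64(321)), (202, np.int64(194), np.int64(321)), (220, np.int64(195), np.int64(319))]
tilt 11.4 face dist 25.5 P [ 59.2 145.4] [ 25.2 139. ]
[-0.047  0.007 -0.031]
```

```bash
python3 -m creep '[[[0.009,0,0.015,0,0],[0.008,0,0.015,0,0],[0.008,0,0.015,0,0],[0.004,0,0.015,0,0],[0.004,0,0.015,0,0],[0.002,0,0.015,0,0],[0,0,0,0,0]]]'
python3 -c "
from h import *
tilt(); print(topos((.5439,.1664,.126)))"
```

```text
clock: 48.78
tool_pos: [0.5266, 0.1714, 0.2599]
orientation: [-178.5, 0.3, 170.3]
force: [-2.3, -2.0, 12.2]
opening: 0.0556
gripper_force: 30.0
top 137 edges [(142, np.int64(201), np.int64(314)), (160, np.int64(200), np.int64(315)), (178, np.int64(199), np.int64(316)), (196, np.int64(198), np.int64(317)), (214, np.int64(196), np.int64(318))]
tilt 34.2 face dist 29.8 P [ 59.2 162.9] [ 24.7 140. ]
[-0.086  0.007 -0.125]
```

```bash
python3 -m creep '[[[0,0,0.015,0,0],[0,0,0.015,0,0],[0,0,0.015,0,0],[0,0,0.015,0,0],[-0.002,0,0.015,0,0],[0,0,0,0,0],[0,0,0,0,0]]]'
python3 -c "
from h import *
tilt(); print(topos((.5439,.1664,.126)))"
```

```text
clock: 49.47
tool_pos: [0.5265, 0.1711, 0.2443]
orientation: [-178.5, 0.2, 170.3]
force: [-4.2, 1.2, 7.5]
opening: 0.0561
gripper_force: 30.0
top 142 edges [(148, np.int64(206), np.int64(309)), (166, np.int64(203), np.int64(312)), (184, np.int64(201), np.int64(314)), (202, np.int64(198), np.int64(316)), (220, np.int64(196), np.int64(319))]
tilt 52.0 face dist 32.7 P [ 54.1 175.7] [ 25.6 138. ]
[-0.087  0.007 -0.203]
```

```bash
python3 -m creep '[[[0.03,0,-0.05,0,0],[0.02,0,-0.15,0,0],[0,0,-0.2,0,0],[-0.1,0,-0.02,0,0],[-0.13,0,0,0,0],[-0.13,0,0,0,0],[-0.13,0,0,0,0],[0,0,0,0,0]]]'
python3 -m creep '[[[0,0,0.06,0,0],[0,0,0.06,0,0],[0,0,0.05,0,0],[0,0,0,0,0]]]'
python3 - <<'E'
from h import *
o=obs(); Rm=R.from_euler('xyz',o['orientation'],degrees=True).as_matrix(); g=o['tool_pos']+Rm[:,2]*.159
d=g[:2]-[.5715,.1615]; c,s_=np.cos(np.radians(-10)),np.sin(np.radians(-10)); print('pinch',g,'rack rel peg',c*d[0]+s_*d[1],-s_*d[0]+c*d[1])
E
```

```text
clock: 50.23
tool_pos: [0.6162, 0.1579, 0.3274]
orientation: [-178.4, 0.2, 170.2]
force: [0.5, 0.2, 0.0]
opening: 0.056
gripper_force: 30.0
clock: 50.57
tool_pos: [0.6114, 0.1573, 0.29]
orientation: [-178.3, -0.1, 170.3]
force: [-1.3, 0.0, -1.4]
opening: 0.056
gripper_force: 30.0
pinch [0.61033223 0.152645   0.13111917] rack rel peg 0.03977993179430448 -0.001977329895360408
```

```bash
python3 -m creep '[[[0.04,0.008,0,0,0],[0.03,0,0,0,0],[0.03,0,0,0,0],[0.03,0,0,0,0],[0.03,0,0,0,0],[0.02,0,0,0,0],[0,0,0,0,0]]]'
python3 -m creep '[[[0.03,0,0.02,0,0],[0.03,0,0.02,0,0],[0.02,0,0.02,0,0],[0,0,0,0,0],[0,0,0,0,0]]]'
python3 -c "
from h import *
tilt()"
```

```text
clock: 51.15
tool_pos: [0.5786, 0.1654, 0.2956]
orientation: [-178.5, 0.5, 170.4]
force: [6.1, -5.0, 1.0]
opening: 0.0559
gripper_force: 30.0
clock: 51.57
tool_pos: [0.5638, 0.1689, 0.2838]
orientation: [-178.7, 0.6, 170.4]
force: [7.7, -0.7, -0.3]
opening: 0.0558
gripper_force: 30.0
top 171 edges [(178, np.int64(212), np.int64(303)), (196, np.int64(208), np.int64(308)), (214, np.int64(202), np.int64(312))]
tilt 76.3 face dist 24.0 P [ 33.2 190.6] [ 21.9 146.1]
```

```bash
python3 -m creep '[[[0.03,0,0.03,0,0],[0.02,0,0.03,0,0],[0.02,0,0.03,0,0],[0.01,0,0,0,0],[0,0,0,0,0],[0,0,0,0,0]]]'
python3 -c "
from h import *
tilt()"
```

```text
clock: 52.17
tool_pos: [0.5483, 0.1712, 0.265]
orientation: [-178.7, 0.6, 170.4]
force: [12.7, 0.3, -6.3]
opening: 0.0556
gripper_force: 30.0
top 189 edges [(196, np.int64(213), np.int64(302)), (214, np.int64(206), np.int64(309))]
tilt 87.7 face dist 19.9 P [ 21.4 191. ] [ 19.8 150.5]
```

```bash
python3 -m creep '[[[-0.02,0,-0.05,0,0],[0,0,-0.15,0,0],[0,0,-0.2,0,0],[0,0,0,0,0],[0,0,0,0,0]]]'
python3 -c "
from h import *
tilt(); print(topos((.545,.0595,.18)))"
```

```text
clock: 52.68
tool_pos: [0.5505, 0.172, 0.3465]
orientation: [-178.7, 0.4, 170.3]
force: [0.1, -0.4, -2.2]
opening: 0.0558
gripper_force: 30.0
top 190 edges [(196, np.int64(214), np.int64(301)), (214, np.int64(206), np.int64(309))]
tilt 86.9 face dist 19.1 P [ 20.1 194.9] [ 18.8 152.9]
[-0.069 -0.534  0.036]
```

```bash
python3 -m creep '[[[-0.035,-0.18,0,0,0],[-0.034,-0.18,0,0,0],[0,-0.174,0,0,0],[0,0,0,0,0],[0,0,0.1,0,0],[0,0,0.1,0,0],[0,0,0,0,0]]]'
python3 -c "
from h import *
print(topos((.545,.0595,.09)))
s,o=shots('wrist'); M=np.linalg.inv(np.array(s['mount']))
for z in(195,200,205,210,215): 
    q=M@np.array([.0195,0,z/1000,1]); print(z,s['cy']+s['fy']*q[1]/q[2])
for q,z in(('fixed_peg',.098),('rack',0)):
  for d in nets.landmark_of(s,q): print(q,np.round(d['uv'],1),round(d['confidence'],2),px2w(s,d['uv'],z,o))
"
```

```text
clock: 53.37
tool_pos: [0.544, 0.0619, 0.3017]
orientation: [-178.3, -0.2, 170.2]
force: [-1.4, -0.7, -1.2]
opening: 0.0562
gripper_force: 30.0
[-0.011  0.021  0.263]
195 196.8654459705115
200 194.34957249407273
205 191.95663415759506
210 189.67783524000484
215 187.5051995591632
fixed_peg [419.6 236.7] 0.79 [0.57224171 0.163752   0.098     ]
rack [364.5 222.7] 0.6 [0.60454839 0.1555422  0.        ]
```

```bash
python3 -m creep '[[[-0.008,0.02,0.06,0,0],[0,0,0.06,0,0],[0,0,0.06,0,0],[0,0,0.04,0,0],[0,0,0,0,0],[0,0,0,0,0]]]'
python3 -c "
from h import *
print(topos((.5455,.0605,.08)))"
python3 -m creep '[[[0,0.01,0.015,0,0],[0,0,0.015,0,0],[0,0,0,0,0]]]'
python3 -m creep '[[[0,0,0.01,0,0],[0,0,0.01,0,0],[0,0,0,0,0]]]'
```

```text
clock: 54.02
tool_pos: [0.5484, 0.0655, 0.2623]
orientation: [-178.4, 0.2, 170.3]
force: [-0.6, 0.4, -0.7]
opening: 0.0561
gripper_force: 30.0
[ 0.013 -0.002  0.117]
clock: 54.27
tool_pos: [0.5485, 0.0672, 0.2558]
orientation: [-178.5, 0.2, 170.3]
force: [0.3, -1.1, -0.5]
opening: 0.0556
gripper_force: 30.0
clock: 54.52
tool_pos: [0.5484, 0.0668, 0.2515]
orientation: [-178.4, 0.1, 170.3]
force: [-1.1, 0.2, 0.2]
opening: 0.0557
gripper_force: 30.0
```

```bash
python3 -m creep '[[[0.012,0,0.015,0,0],[0,0,0.015,0,0],[0,0,0.01,0,0],[0,0,0,0,0]]]'
python3 -m creep '[[[0,0,0.01,0,0],[0,0,0.01,0,0],[0,0,0,0,0]]]'
python3 -m creep '[[[0,0,0.01,0,0],[0,0,0.01,0,0],[0,0,0,0,0]]]'
python3 -c "
from h import *
print(topos((.5455,.0605,.08)))"
```

```text
clock: 54.85
tool_pos: [0.5459, 0.067, 0.2433]
orientation: [-178.4, 0.1, 170.3]
force: [-0.7, -0.2, -1.0]
opening: 0.0559
gripper_force: 30.0
clock: 55.1
tool_pos: [0.546, 0.067, 0.2394]
orientation: [-178.4, 0.1, 170.3]
force: [-0.4, -0.4, -1.1]
opening: 0.0556
gripper_force: 30.0
clock: 55.35
tool_pos: [0.5462, 0.067, 0.2369]
orientation: [-178.4, 0.2, 170.3]
force: [-4.8, 0.4, 10.4]
opening: 0.0558
gripper_force: 30.0
[ 0.001 -0.011 -0.01 ]
```

```bash
python3 -m creep '[[[0,0,0.01,0,0],[0,0,0.01,0,0],[0,0,0,0,0],[0,0,-0.02,0,0],[0,0,0,0,0]]]'
python3 -m creep '[[[0,0,0,0,0.8],[0,0,0,0,0.8],[0,0,0,0,0.8],[0,0,0,0,0.8],[0,0,-0.2,0,0.8],[0,0,-0.2,0,0.8],[0,0,-0.2,0,0.8],[0,0,-0.1,0,1]]]'
python3 - <<'E'
from h import *
print(obs()['joint_pos'].round(1))
s,o=shots('wrist')
for d in nets.masks_of(s,'jar_a'):
    b=d['region']; ys,xs=np.where(b); print(round(d['confidence'],2),d['uv'],xs.min(),xs.max(),ys.min(),ys.max())
    b=b&(s['frame'].min(2)>230); c=[k for k in cv2.findContours(b.astype(np.uint8),0,2)[0] if cv2.contourArea(k)>300]
    for k in c:
        q=cv2.minAreaRect(k); print('bright',q, px2w(s,q[0],.125,o))
t=snapshot('top')
for q in('brush','jar_a'):
  for d in nets.landmark_of(t,q): print('top',q,d['uv'],round(d['confidence'],2),px2w(t,d['uv'],.016))
print(topos((.425,.17,.2)))
E
```

```text
clock: 55.77
tool_pos: [0.5463, 0.067, 0.2369]
orientation: [-178.5, 0.2, 170.3]
force: [-0.4, -0.6, -1.2]
opening: 0.0557
gripper_force: 29.9
clock: 56.43
tool_pos: [0.5472, 0.0709, 0.3806]
orientation: [-178.6, 0.4, 170.3]
force: [0.7, 1.2, 0.5]
opening: 0.0731
gripper_force: 0.0
[  28.3   10.   -17.7    1.6  -62.9 -128.6]
0.75 [254.6, 192.4] 221 287 149 230
bright ((254.0, 199.0), (60.0, 66.0), 90.0) [0.55114112 0.06082563 0.125     ]
0.67 [463.7, 192.8] 407 511 153 237
bright ((486.5, 206.0), (60.0, 49.0), 90.0) [0.58880581 0.25487976 0.125     ]
top brush [156.4, 261.6] 0.87 [0.21577501 0.36332253 0.016     ]
top brush [307.6, 207.1] 0.72 [ 0.37614882 -0.12348796  0.016     ]
top brush [215.4, 194.7] 0.59 [0.42452551 0.17335599 0.016     ]
top jar_a [249.6, 150.0] 0.84 [0.57001627 0.05859385 0.016     ]
top jar_a [186.9, 142.3] 0.48 [0.60188235 0.26528593 0.016     ]
[0.682 0.412 0.068]
```

```bash
python3 -m creep '[[[0,0,0,-0.075,1],[0,0,0,-0.075,1],[0,0,0,-0.075,1],[0,0,0,-0.075,1],[0,0,0,-0.075,1],[0,0,0,-0.075,1],[0,0,0,-0.075,1],[0,0,0,-0.075,1]]]' >/dev/null
python3 -m creep '[[[0,0,0,-0.075,1],[0,0,0,-0.075,1],[0,0,0,-0.075,1],[0,0,0,-0.075,1],[0,0,0,-0.075,1],[0,0,0,-0.075,1],[0,0,0,-0.075,1],[0,0,0,-0.06,1]]]'
cat >> h.py <<'E'
def brush(n):
    s,o=shots(n); hsv=cv2.cvtColor(s['frame'],cv2.COLOR_RGB2HSV); m=cv2.inRange(hsv,(20,120,90),(35,255,255))
    k=max(cv2.findContours(m,0,1)[0],key=cv2.contourArea)
    if cv2.contourArea(k)<100: return print('none')
    P=np.array([px2w(s,u,.016,o)[:2] for u in k[:,0]]); d=np.linalg.svd(P-P.mean(0))[2][0]; d*=np.sign(d[1]); t=(P-P.mean(0))@d
    tail=P.mean(0)+d*t.min(); print(n,'len',np.ptp(t),'tail end',tail,'origin',tail+d*.092,'head side end',P.mean(0)+d*t.max(),'yaw',np.degrees(np.arctan2(d[1],d[0])))
E
python3 -c "
from h import *
print(obs()['orientation']); brush('top'); brush('wrist'); print(topos((.425,.17,.2)))"
```

```text
clock: 58.02
tool_pos: [0.5461, 0.0706, 0.3739]
orientation: [179.5, -1.6, -82.7]
force: [0.0, -0.7, -0.9]
opening: 0.0874
gripper_force: 0.0
[179.50345152  -1.59080673 -82.69656058]
top len 0.11196793073444514 tail end [0.43611757 0.07954383] origin [0.42394246 0.17073465] head side end [0.42129994 0.19052696] yaw 97.60472355765617
wrist len 0.39641548844179775 tail end [0.15836903 0.23052832] origin [0.24963786 0.24210422] head side end [0.55163399 0.28040731] yaw 7.228402940659863
[-0.591  0.533  0.064]
```

```bash
python3 -m creep '[[[-0.148,0.133,0,0,1],[-0.148,0.133,0,0,1],[-0.148,0.133,0.03,0,1],[-0.148,0.133,0.03,0,1],[0,0,0,0,1],[0,0,0,0,1]]]'
python3 - <<'E'
from h import *
brush('top')
s,o=shots('wrist'); hsv=cv2.cvtColor(s['frame'],cv2.COLOR_RGB2HSV); m=cv2.inRange(hsv,(22,150,120),(34,255,255)); m[225:]=0
for k in cv2.findContours(m,0,1)[0]:
    if cv2.contourArea(k)>200: print(cv2.minAreaRect(k),cv2.boundingRect(k))
ys,xs=np.where(m>0)
for r in range(20,225,40):
    c=np.where(m[r])[0]
    if len(c): print(r,c.min(),c.max(),px2w(s,(c.mean(),r),.016,o).round(4))
for d in nets.landmark_of(s,'brush'): print(d['uv'],d['confidence'],px2w(s,d['uv'],.016,o))
print(topos((.4237,.172,.016)))
E
```

```text
clock: 58.62
tool_pos: [0.4249, 0.1762, 0.3605]
orientation: [179.6, -1.6, -83.0]
force: [-0.3, 0.2, -0.1]
opening: 0.0875
gripper_force: 0.0
top len 0.0798791172933197 tail end [0.4359949 0.0795583] origin [0.4244103  0.17082602] head side end [0.42593655 0.15880162] yaw 97.23386349641416
((256.0, 157.5), (133.0, 28.0), 90.0) (242, 91, 29, 134)
100 242 270 [0.4368 0.0887 0.016 ]
140 250 263 [0.4311 0.131  0.016 ]
180 251 264 [0.4244 0.1766 0.016 ]
220 253 265 [0.4166 0.2259 0.016 ]
[258.3, 174.6] 0.87 [0.42426155 0.17015024 0.016     ]
[-0.035  0.008  0.929]
```

```bash
python3 -m creep '[[[-0.065,0.008,0.15,-0.01,0.8],[0,0,0.19,0,0.7],[0,0,0.19,0,0.6],[0,0,0.19,0,0.5],[0,0,0.12,0,0.5],[0,0,0.044,0,0.5],[0,0,0,0,0.5],[0,0,0,0,0.5]]]'
python3 -c "
from h import *
print(topos((.4241,.178,.024)))"
```

```text
clock: 59.43
tool_pos: [0.4238, 0.1827, 0.1844]
orientation: [179.7, -1.6, -82.2]
force: [0.1, -0.2, 0.2]
opening: 0.0448
gripper_force: 0.0
[ 0.002 -0.003  0.007]
```

```bash
python3 -m creep '[[[0,0,0,0,0],[0,0,0,0,0],[0,0,0,0,0],[0,0,0,0,0],[0,0,0,0,0],[0,0,0,0,0],[0,0,0,0,0],[0,0,0,0,0]]]'
python3 -m creep '[[[0,0,-0.1,0,0],[0,0,-0.2,0,0],[0,0,-0.2,0,0],[0,0,-0.2,0.07,0],[0,0,-0.05,0.07,0],[0,0,0,0.06,0],[0,0,0,0,0],[0,0,0,0,0]]]'
python3 - <<'E'
from h import *
# saddles: rack origin (.6045,.1555), yaw -10, +50 in x ; grip 8 mm toward bristles (+y rack)
o=np.array([.6045,.1555]); c,s=np.cos(np.radians(-10)),np.sin(np.radians(-10))
t=o+[c*.05-s*.008,s*.05+c*.008]; print(t,obs()['orientation'],topos((*t,.17)))
s,ob=shots('wrist')
for d in nets.landmark_of(s,'saddles'): print(d['uv'],d['confidence'],px2w(s,d['uv'],.075,ob))
E
```

```text
clock: 60.1
tool_pos: [0.423, 0.1832, 0.1848]
orientation: [179.7, -1.5, -82.1]
force: [-1.6, 0.8, 7.6]
opening: 0.015
gripper_force: 30.0
clock: 60.77
tool_pos: [0.4228, 0.1868, 0.3339]
orientation: [-179.9, -1.6, -100.0]
force: [-0.0, -0.1, -1.1]
opening: 0.0152
gripper_force: 30.0
[0.65512957 0.15469605] [-179.85855849   -1.55705577  -99.97694896] [-0.066 -1.17   0.026]
```

```bash
python3 -m creep '[[[0,-0.13,0,0,0],[0,-0.15,0,0,0],[-0.022,-0.15,0,0,0],[-0.022,-0.15,0,0,0],[-0.022,-0.15,0,0,0],[0,-0.15,0,0,0],[0,-0.15,0,0,0],[0,-0.14,0,0,0]]]'
python3 -m creep '[[[0,0,0.1,0,0],[0,0,0.1,0,0],[0,0,0,0,0],[0,0,0,0,0]]]'
python3 - <<'E'
from h import *
s,o=shots('wrist'); print(o['orientation'],topos((.6551,.1547,.083)))
for q,z in(('saddles',.075),('fixed_peg',.098),('rack',0)):
  for d in nets.landmark_of(s,q): print(q,np.round(d['uv'],1),round(d['confidence'],2),px2w(s,d['uv'],z,o))
hsv=cv2.cvtColor(s['frame'],cv2.COLOR_RGB2HSV); m=cv2.inRange(hsv,(22,150,120),(34,255,255)); m[225:]=0
for r in range(60,225,25):
    c=np.where(m[r])[0]; g=s['frame'][r].mean(1).astype(int)
    print(r,(c.min(),c.max()) if len(c) else None, g[190:330:6])
E
```

```text
clock: 61.53
tool_pos: [0.6574, 0.1583, 0.3326]
orientation: [-180.0, -1.7, -100.0]
force: [0.6, 0.4, -0.1]
opening: 0.015
gripper_force: 30.0
clock: 61.87
tool_pos: [0.6554, 0.1574, 0.2922]
orientation: [180.0, -1.7, -100.1]
force: [-0.0, -0.0, 0.3]
opening: 0.0152
gripper_force: 30.0
[ 179.9558731    -1.73800062 -100.06978816] [-0.015  0.003  0.26 ]
saddles [251.9 211.4] 0.73 [0.6586256  0.14847231 0.075     ]
fixed_peg [389.4 221. ] 0.56 [0.5694958  0.16239633 0.098     ]
rack [308.5 179.1] 0.65 [0.60463807 0.15242987 0.        ]
60 (np.int64(225), np.int64(288)) [ 84  86  88  84  84  89 123 138 147 155 161 165 164 165 163 183 154 194
 192 172 193 151 151 150]
85 (np.int64(241), np.int64(272)) [106 111 111 107  87  88 148 150 139 135 152 165 162 153 140 180 196 195
 196 197 198 197 198 158]
110 (np.int64(242), np.int64(271)) [111 109 111 109 115 110 142 152 152 132 153 164 163 158 153 197 198 198
 198 198 197 198 200 201]
135 (np.int64(242), np.int64(272)) [107 111 106 111 111 115 140 112 115 134 152 163 163 157 119 118 188 200
 199 199 200 201 202 202]
160 (np.int64(243), np.int64(271)) [109 107 113 107 113  91 127 152 151 130 153 163 164 156 200 198 200 200
 201 200 200 203 204 204]
185 (np.int64(243), np.int64(270)) [111 111 106 116 114 107 107 153 152 146 155 163 165 158 201 200 203 202
 202 204 203 201 204 204]
210 (np.int64(244), np.int64(271)) [111 113 112 106 116 109  95 151 151 127 153 161 165 155 151 203 203 204
 205 151 150 151 149 151]
```

```bash
python3 -m creep '[[[-0.02,-0.008,0.08,0,0],[0,0,0.08,0,0],[0,0,0.04,0,0],[0,0,0.02,0,0],[0,0,0,0,0],[0,0,0,0,0]]]'
python3 -m creep '[[[0,0,0.015,0,0],[0,0,0.015,0,0],[0,0,0,0,0]]]'
python3 -c "
from h import *
print(topos((.6574,.156,.083)))"
```

```text
clock: 62.57
tool_pos: [0.6582, 0.1603, 0.2512]
orientation: [-179.8, -1.5, -100.1]
force: [1.2, -0.3, -0.8]
opening: 0.0149
gripper_force: 30.0
clock: 62.82
tool_pos: [0.6582, 0.1603, 0.2461]
orientation: [-179.7, -1.5, -100.1]
force: [-3.0, 0.8, 7.3]
opening: 0.0153
gripper_force: 30.0
[0.    0.004 0.021]
```

```bash
python3 -m creep '[[[0,0.008,0.01,0,0],[0,0,0.01,0,0],[0,0,0,0,0]]]'
python3 -m creep '[[[0,0.004,0.01,0,0],[0,0,0,0,0],[0,0,0,0,0]]]'
```

```text
clock: 63.07
tool_pos: [0.6568, 0.1606, 0.2444]
orientation: [-179.6, -1.5, -100.1]
force: [-8.3, 0.5, 20.1]
opening: 0.0153
gripper_force: 30.0
clock: 63.32
tool_pos: [0.6561, 0.1607, 0.2431]
orientation: [-179.6, -1.4, -100.1]
force: [-9.4, 1.1, 25.2]
opening: 0.0151
gripper_force: 30.0
```

```bash
python3 -m creep '[[[0,0.01,0,0,0],[0,0,0,0,0],[0,0,0,0,0]]]'
python3 -m creep '[[[0,0.006,-0.01,0,0],[0,0,0,0,0],[0,0,0,0,0]]]'
```

```text
clock: 63.57
tool_pos: [0.6552, 0.1608, 0.2428]
orientation: [-179.5, -1.4, -100.1]
force: [-2.3, -2.3, 17.9]
opening: 0.0151
gripper_force: 30.0
clock: 63.82
tool_pos: [0.6545, 0.1611, 0.2436]
orientation: [-179.5, -1.4, -100.1]
force: [3.5, -2.5, 9.2]
opening: 0.0151
gripper_force: 30.0
```

```bash
python3 -m creep '[[[0,-0.003,0,0,0],[0,0,0,0,0.4],[0,0,0,0,0.4],[0,0,0,0,0.4],[0,0,0,0,0.4],[0,0,-0.1,0,0.4],[0,0,-0.2,0,0.4],[0,0,-0.2,0,0.4]]]'
python3 -m creep '[[[0,0,-0.2,0,0.5],[0.2,0,-0.1,0,0.5],[0.2,0,0,0,0.5],[0.2,0,0,0,0.5],[0,0,0,0,0.5],[0,0,0,0,0.5]]]'
python3 - <<'E'
from h import *
for n in('top','scene','wrist'):
  s,o=shots(n); print(n)
  for q,zz in(('brush',.075),('saddles',.075),('jar_a',.078),('jar_a_mouth',.03),('fixed_peg',.098),('kettle',0),('jug',0)):
    for d in nets.landmark_of(s,q): print(q,np.round(d['uv'],1),round(d['confidence'],2),px2w(s,d['uv'],zz,o).round(4))
  hsv=cv2.cvtColor(s['frame'],cv2.COLOR_RGB2HSV); m=cv2.inRange(hsv,(20,120,90),(35,255,255))
  P=[]
  for k in cv2.findContours(m,0,1)[0]:
    if cv2.contourArea(k)>40: print('yellow',cv2.minAreaRect(k),[px2w(s,u,.075,o).round(4)[:2].tolist() for u in (k[k[:,0,0].argmin(),0],k[k[:,0,0].argmax(),0])])
E
```

```text
clock: 64.48
tool_pos: [0.6526, 0.1632, 0.3393]
orientation: [179.9, -1.7, -100.1]
force: [1.4, 0.6, -0.2]
opening: 0.0349
gripper_force: 0.0
clock: 64.98
tool_pos: [0.632, 0.0477, 0.4024]
orientation: [-179.8, -1.5, -100.3]
force: [0.3, 0.3, -0.1]
opening: 0.0437
gripper_force: 0.0
top
brush [307.  207.2] 0.89 [ 0.3704 -0.113   0.075 ]
brush [156.8 260.7] 0.58 [0.2206 0.3474 0.075 ]
brush [220.7 118.7] 0.52 [0.6596 0.1476 0.075 ]
saddles [218.2 118.6] 0.69 [0.6602 0.1555 0.075 ]
jar_a [249.4 148.4] 0.76 [0.5596 0.059  0.078 ]
fixed_peg [216.  144.4] 0.77 [0.5701 0.1615 0.098 ]
kettle [396.  127.4] 0.73 [ 0.6381 -0.435   0.    ]
kettle [248.  150.5] 0.43 [0.5725 0.064  0.    ]
jug [103.4 160.9] 0.84 [0.5503 0.5467 0.    ]
yellow ((214.1799774169922, 119.23998260498047), (38.6080322265625, 5.515433311462402), 8.130102157592773) [[0.6676, 0.2292], [0.6411, 0.1089]]
scene
brush [199.7 200.3] 0.89 [ 0.4392 -0.1227  0.075 ]
brush [333.6 162.8] 0.76 [0.2901 0.3343 0.075 ]
saddles [297.8 242. ] 0.75 [0.6486 0.137  0.075 ]
jar_a [264.1 223.7] 0.9 [0.5707 0.0577 0.078 ]
jar_a [336.6 223.2] 0.
[... 408 characters left out ...]

brush [254.7 264.6] 0.95 [0.6554 0.1487 0.075 ]
saddles [255.3 265.3] 0.56 [0.6549 0.1498 0.075 ]
jar_a [336.7 180.4] 0.77 [0.549  0.0613 0.078 ]
fixed_peg [257.7 266.4] 0.62 [0.6499 0.1381 0.098 ]
yellow ((306.99993896484375, 309.4999694824219), (317.99993896484375, 38.99999237060547), -0.0) [[0.8066, 0.215], [0.4055, 0.2871]]
yellow ((343.0830078125, 280.39056396484375), (11.978754043579102, 43.614952087402344), 10.619654655456543) [[0.565, 0.2047], [0.5503, 0.2058]]
yellow ((174.3111572265625, 277.47625732421875), (14.301846504211426, 49.24659729003906), 1.9749339818954468) [[0.765, 0.1536], [0.7402, 0.1302]]
yellow ((255.0, 226.0), (74.0, 26.0), 90.0) [[0.6532, 0.057], [0.6265, 0.0725]]
```

```bash
python3 - <<'E'
from h import *
c,sn=np.cos(np.radians(-10)),np.sin(np.radians(-10)); A=np.array([[c,-sn],[sn,c]])
s=snapshot('scene'); t=snapshot('top')
for n,s in(('scene',s),('top',t)):
  M=nets.masks_of(s,'jar_a')
  for ctr in((.592,.2645),(.5535,.0605)):
    C=np.array([w2px(s,(*(np.array(ctr)+A@np.array([a,b])*.028),z)) for a in(1,-1) for b in(1,-1) for z in(.03,.125)])
    m=min(M,key=lambda d:np.hypot(*(np.array(d['uv'])-C.mean(0)))); k=max(cv2.findContours(m['region'].astype(np.uint8),0,2)[0],key=cv2.contourArea)
    h=cv2.convexHull(C.astype(np.float32)); E=np.zeros((384,512),np.uint8); cv2.fillConvexPoly(E,h.astype(int),1); G=m['region']
    print(n,ctr,'expected',C.min(0).round(1),C.max(0).round(1),'mask',k[:,0].min(0),k[:,0].max(0),'IoU',((E>0)&G).sum()/((E>0)|G).sum())
  hsv=cv2.cvtColor(s['frame'],cv2.COLOR_RGB2HSV); y=cv2.inRange(hsv,(20,120,90),(35,255,255))
  for b in(-.09,-.03,0,.03,.07,.1):
    p=w2px(s,(*(np.array([.655,.148])+A@np.array([0,b])),.075)); col=int(round(p[0])); r=np.where(y[int(p[1])-15:int(p[1])+15,col])[0]+int(p[1])-15
    print('  handle at',b,'expected',p.round(1),'yellow rows',(r.min(),r.max()) if len(r) else None)
  gy=cv2.cvtColor(s['frame'],7)
E
```

```text
scene (0.592, 0.2645) expected [326.4 202.6] [353.5 242.4] mask [327 203] [352 240] IoU 0.8386108273748724
scene (0.5535, 0.0605) expected [253.2 199.9] [274.8 239.2] mask [254 199] [274 236] IoU 0.7832167832167832
  handle at -0.09 expected [267.9 242.1] yellow rows (np.int64(237), np.int64(247))
  handle at -0.03 expected [290.9 243. ] yellow rows (np.int64(240), np.int64(245))
  handle at 0 expected [302.4 243.4] yellow rows (np.int64(240), np.int64(245))
  handle at 0.03 expected [314.  243.8] yellow rows (np.int64(241), np.int64(246))
  handle at 0.07 expected [329.6 244.3] yellow rows (np.int64(242), np.int64(247))
  handle at 0.1 expected [341.3 244.8] yellow rows None
top (0.592, 0.2645) expected [170.3 125.8] [196.3 153.6] mask [239 139] [258 164] IoU 0.0
top (0.5535, 0.0605) expected [238.2 136.3] [259.4 163.5] mask [239 139] [258 164] IoU 0.8142589118198874
  handle at -0.09 expected [248.6 124.1] yellow rows None
  handle at -0.03 expected [229.9 121.4] yellow rows (np.int64(119), np.int64(124))
  handle at 0 expected [220.6 120.1] yellow rows (np.int64(118), np.int64(123))
  handle at 0.03 expected [211.3 118.8] yellow rows (np.int64(116), np.int64(121))
  handle at 0.07 expected [198.9 117. ] yellow rows (np.int64(115), np.int64(116))
  handle at 0.1 expected [189.6 115.7] yellow rows None
```

Outlines and handle positions match the upright jars and the level, seated brush, and the kettle and jug are in place. I'm handing in.

```bash
python3 -c "
from plant import workorder; print(workorder.close_job())"
```

```text
the job is handed in; nothing more can be done
None
```

I handed in the job at about 65 s, with no verdict returned: by my camera checks both pegs are seated, both jars present stand mouth down over the two plugged pegs, the brush lies level in both notches, and the kettle and jug are where they were.

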